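# Portion turned beads onto the bench scale

### The job

Weigh out the turned beads: move the rough blank from the scale onto the cork mat, stand the empty bowl on the scale's platform in its place, then, with the bowl on it and still empty, zero the scale by pressing its recessed orange key with the red stylus. Then, with the scoop, gather every bead from both lanes of the trough and tip them all into the bowl; the beads are freshly oiled, so never touch them with the fingers. Leave the stylus back in its block and the scoop standing on its blue pad, the blank on its mat and the filled bowl on the scale, all released, and leave the other things on the bench alone.

Things in the scene. Friction and masses are not known exactly. Their poses are not given: they have to be found in the camera images.
- trough: Fixed light-wood trough 210 (x) x 159 (y) mm, 34 high; origin under its centre. Two lanes along x, centred at y = +38.5 and -38.5 mm, each 200 long x 72 wide inside; floor 6 mm above the bench, walls 5 thick. Beads start in the -x (robot-side) half, so the scoop can be let down in the +x half and pulled to -x until its lip is at the end wall
- scale: Fixed grey bench scale; origin on the bench under the centre of its steel platform (170 x 170 mm, top 50 mm above the bench). A lower control panel, 75 mm deep and 180 wide, top 36 mm above the bench, adjoins on its +x side, with the recessed orange zero key in a 16 mm square well centred at (125.5, 0) mm.
- platform (a point): centre of the top of the scale's platform; z up, axes as the scale's
- key_face (a point): centre of the top face of the orange zero key, 14 mm across, 4 mm below the panel top when not pressed; it is pressed straight down
- zero_key (a joint): zero key travel, 0 released, 0.004 m fully down; spring needs about 1 N to start and 4.5 N at the bottom; it counts as pressed beyond 0.003 m
- holder: Fixed wooden block 50 x 50 x 48 mm with a vertical 18 mm hole, 46 mm deep, in the middle of its top; origin under its centre on the bench
- stylus: Stylus along its z, standing tip down in the block; origin 1 mm below the tip. From the origin: 6 mm pin to 18 mm, 9 mm shank to 44, brass collar 28 mm across at 44 to 50 (rests on the block's top, keeps the stylus upright; origin then 4 mm above the bench), red square grip 14 x 14 mm from 50 to 105. 50 g
- stylus_tip (a point): lower end of the stylus pin, 1 mm above the stylus origin
- blank_mat: Fixed cork mat 160 x 160 x 3 mm; origin under its centre
- scoop_pad: Fixed blue pad 150 (x) x 130 (y) x 3 mm; origin under its centre
- scoop: Aluminium scoop, 120 g, standing flat; origin at the centre of the pan's underside, z up. Pan 86 mm long (x), 65 wide (y), 61 inside, floor 2 thick, side and rear walls 26 to 28 high (sides only 6 high in the front 23 mm), open at the front lip, x = -43 mm. Upright wooden handle 14 (x) x 18 (y) mm, axis at x = +36 mm, y = 0, from 17 to 107 mm height
- scoop_lip (a point): middle of the front lip's upper edge: x = -43 mm, z = 2 mm in the scoop frame
- bowl: Light wooden bowl, 160 g: 120 mm across at the rim, 55 high, foot 92 mm across, wall 8 mm, inner floor 6 mm above the origin, which is at the centre of its underside; can be pinched by the rim
- blank: Rough-turned darker wooden blank, 300 g, standing upside down on its broad rim (108 mm across); on top a round foot to grip, 44 mm across, from 51 to 78 mm above the origin, which is at the centre of the underside
- bead1: orange eight-sided turned bead, 26 mm across and 25 high, 14 g, slippery (oiled), origin at its centre; may be absent; starts in the trough lane centred at y = +38.5 mm; slides off a scoop tipped by about 30 degrees or more
- bead2: orange eight-sided turned bead, 26 mm across and 25 high, 14 g, slippery (oiled), origin at its centre; may be absent; starts in the trough lane centred at y = +38.5 mm; slides off a scoop tipped by about 30 degrees or more
- bead3: yellow eight-sided turned bead, 26 mm across and 25 high, 14 g, slippery (oiled), origin at its centre; may be absent; starts in the trough lane centred at y = -38.5 mm; slides off a scoop tipped by about 30 degrees or more
- bead4: yellow eight-sided turned bead, 26 mm across and 25 high, 14 g, slippery (oiled), origin at its centre; may be absent; starts in the trough lane centred at y = -38.5 mm; slides off a scoop tipped by about 30 degrees or more
- cup: small plain turned cup, 60 mm across, 45 high; bystander, leave alone
- sanding_block: cork sanding block 70 x 45 x 30 mm; bystander, leave alone
- caliper: steel caliper 160 mm long, lying flat; bystander, leave alone
- gouge: wooden-handled turning gouge 360 mm long, lying flat; bystander, leave alone
Mind the look-alikes: they are no part of the job. What is shaped like the blank but black or turquoise is not meant.

How it is judged:
By the outcome, as a careful person would: the job done as asked, in the order asked, and still so for the second after the job is handed in, with the robot touching nothing.
Of bead1, bead2, bead3, bead4 only 2 to 4 are there at a start; the rules pass over those that are not, and their reading is None.
At some moment in a run one of blank, bowl may be knocked a few centimetres aside while the robot is not near it.
It also fails if it takes over 208 s, if anything falls off the work surface, if the arm or the gripper's body presses on something with over 40 N, if the wrist force passes 120 N, or if a joint passes its speed limit or range.

### The arm

A 6-joint arm with a two-finger parallel gripper is mounted at the origin on the work surface. World frame = base frame: x ahead of the robot, y to its left, z up, the work surface at z = 0. Lengths are in mm, angles in rad, forces in N, time in s.
With the tool pointing down it reaches from about 300 to 775 mm from the base axis. Payload 14.6 kg.
Tool frame: the origin (TCP) lies midway between the tips of the shut fingers; the grasp point (between the pads) lies 19 mm behind it (manip.grasp_offset is the distance from the TCP to the grasp point, in mm); z points along the fingers, y is the line along which they close (so a half turn about z gives the same grasp; the last joint's range is limited). The gripper opens to 94 mm and grips with 3 to 60 N. Pads are 16 mm wide; open, the fingers measure 119 mm over their backs; the gripper's body (75 mm by 177 mm) begins 78 mm behind the grasp point.
Start: joints at [-1.309, 0.3, 1.521, -0, 1.321, -0.067], TCP at [177.592, -520.529, 205.446] pointing down, gripper open.
Joint ranges: [-3.03, 3.03], [-0.79, 2.21], [0.23, 2.52], [-1.04, 4.18], [0, 3.07], [-2.55, 2.55]. Speed limits (rad/s): [2.22, 2.22, 2.57, 3.14, 3.14, 3.14].

### API

Orientations are given as [roll, pitch, yaw] about the fixed x, y, z axes, in that order (R = Rz(yaw) Ry(pitch) Rx(roll)).
In Python, from cell import manip, viewer gives the robot as it stands. The module is installed in compiled form; this text tells all that it offers.
- The arm moves only by the tool move_arm, never from a script. Its argument "moves" is a list of rows, each a list of 4 numbers: the shift along the tool's x, y, z in m, then the turn about the tool's z in rad. A call has 1 to 12 rows; each row is the pose to reach, as a shift and turn from the pose commanded when the call began, along the tool's axes at that moment; what a row does not reach only later rows make up. A row lasts 1/10 s, in which the tool goes at most 50 mm and 8.59 degrees, less where a joint would pass 70% of its speed; a pose out of reach is approached as far as the arm can. A call with a gripper value outside its range is refused whole. "jaw" is the finger opening in m, from 0 to 0.094, set as the call begins (left out, the last holds). The fingers move at their own pace and stop on an object; "squeeze" is the grip in N (left out, the last holds). Time passes only in rows, so rows that repeat a pose let the fingers close. It gives the time, the measured TCP pose, the force, the opening and the grip force at its end, in the units of the state.
- manip.read_state(): the state, without advancing time (a new reading comes with each control period).
- viewer.camera(name): name is "side" or "top"; returns a dict with "frame" (400x640x3 uint8, blue, green, red), "z_map" (400x640 float32, mm along the optical axis (not along the pixel's ray), 0 where there is no reading), "fx", "fy", "cx", "cy" (pixels), "origin" and "orientation" of the camera in the world. Camera axes: x right, y down, z forward; pixel columns grow to the right and rows downward; lengths in mm; the calibration is good to about 2 mm. A picture is of the moment at which its call begins.
- manip.sign_off(): hands the job in; it is judged then, once.
The state is a dict: "clock": time; "joints": joint angles; "qd": joint speeds; "effort": joint torques, N m; "eef_pos": TCP position; "eef_rot": TCP orientation; "wrist_force": force on the tool from outside, world axes, zero at the start; "moment": the same for the moment, N m; "finger_gap": finger opening in mm; "finger_force": force on a finger pad.
Only numpy, scipy, OpenCV 4.12 (cv2) and the standard library are available. Lean on these libraries where they do the work, as an engineer would, in place of code of your own. Each camera call takes 0.05 s, during which the arm holds its last target. There are 200 camera calls.

## Working session

There is one attempt and no reset: what is moved stays moved. The work goes in short steps, Python scripts to look and compute and a tool call to move; the robot and the scene stay as the last step left them, time stands still between calls to the robot, and variables do not carry over. Pictures are saved under pics/ and viewed, at most 14 in all, crops included, and the job is handed in when it is done.

Besides the shell and the picture viewer there is one more tool, called after ">>>" as name(argument=value, ...), one argument or row to a line, values as JSON. move_arm: Moves the arm, as the interface text tells. Its arguments: {"type":"object","properties":{"moves":{"type":"array"},"jaw":{"type":"number"},"squeeze":{"type":"number"}},"required":["moves"]}

```bash
mkdir -p pics; ls; python3 - <<'E'
from cell import manip, viewer
import cv2,numpy as np
print(manip.read_state()); print(manip.grasp_offset)
for n in("top","side"):
    c=viewer.camera(n); cv2.imwrite(f"pics/{n}0.png",c["frame"]); print({k:v for k,v in c.items() if k not in("frame","z_map")})
    np.save(f"{n}0z.npy",c["z_map"])
E
```

```text
pics
{'clock': 0.0, 'joints': array([-1.30857897e+00,  3.00499554e-01,  1.52161931e+00, -2.21443019e-05,
        1.32067722e+00, -6.66053835e-02]), 'qd': array([ 0.0033707 , -0.00060202,  0.00045703, -0.00061858,  0.00082616,
        0.0006445 ]), 'effort': array([-3.70064654e-04, -5.31806552e+01, -3.52734375e+01,  7.08445231e-02,
        2.44358007e-02, -4.29990610e-05]), 'eef_pos': array([ 177.52873051, -520.2713514 ,  204.85454751]), 'eef_rot': array([-3.14039046e+00, -5.86947618e-05,  3.28828203e-01]), 'wrist_force': array([ 0.09209914, -0.21743327,  0.48189245]), 'moment': array([0.02113383, 0.00900398, 0.00941577]), 'finger_force': 0.0, 'finger_gap': 94.3316367720828}
18.8
{'fx': 405.0975508461238, 'fy': 405.0975508461238, 'cx': 320.44725414275155, 'cy': 198.8420728556276, 'origin': array([ 293.52883358,   44.85199911, 1110.65080432]), 'orientation': array([-2.91233338,  0.00596749, -1.58019608])}
{'fx': 372.9770002498319, 'fy': 372.9770002498319, 'cx': 318.5770939392522, 'cy': 203.21284709382542, 'origin': array([141.66558473, 712.78022045, 851.73854805]), 'orientation': array([-2.35691908,  0.0102018 , -2.64466406])}
```

View pics/top0.png

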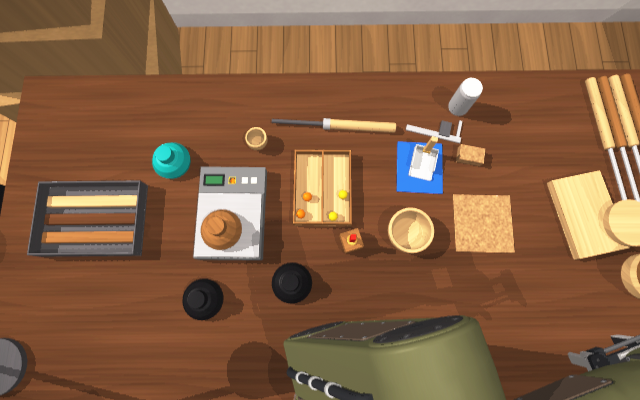

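View pics/side0.png

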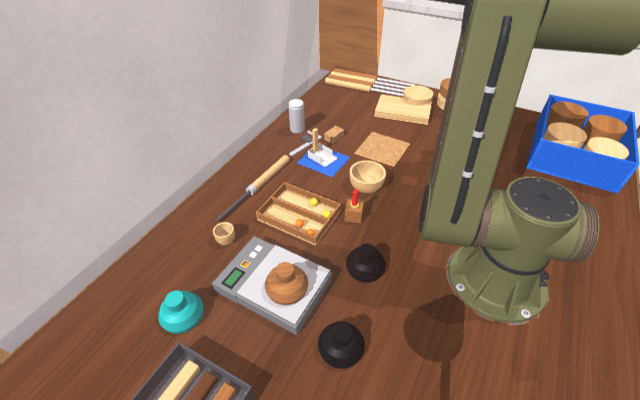

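Both views show the blank on the scale (top view 220,230), bowl (411,230), scoop on its blue pad (425,160), stylus block (352,240), cork mat (483,223) and trough with two orange beads (307,197; 301,213) and two yellow (343,194; 333,216). Image up is +x, left is +y.

```bash
cat > h.py <<'E'
from cell import manip, viewer
import cv2,numpy as np
from scipy.spatial.transform import Rotation as R
def cam(n="top"):
    c=viewer.camera(n); return c["frame"],pts(c),c
def pts(c):
    v,u=np.mgrid[0:400,0:640]; z=c["z_map"]
    d=np.dstack([(u-c["cx"])/c["fx"],(v-c["cy"])/c["fy"],np.ones_like(z)])*z[...,None]
    P=d@R.from_euler("xyz",c["orientation"]).as_matrix().T+c["origin"]; P[z==0]=np.nan; return P
def cls(m,box):  # mask restricted to pixel box u0,v0,u1,v1; largest blob
    k=np.zeros_like(m); u0,v0,u1,v1=box; k[v0:v1,u0:u1]=m[v0:v1,u0:u1]
    n,l,s,_=cv2.connectedComponentsWithStats(k.astype(np.uint8)); 
    return l==1+np.argmax(s[1:,4]) if n>1 else k
def rect(P,m):
    q=P[m][:,:2].astype(np.float32); q=q[~np.isnan(q).any(1)]
    (c,s,a)=cv2.minAreaRect(q); return np.round(c,1),np.round(s,1),round((a+45)%90-45,1),len(q)
def circ(P,m):
    q=P[m][:,:2].astype(np.float32); c,r=cv2.minEnclosingCircle(q); return np.round(c,1),round(r,1),np.round(np.nanmedian(P[m][:,2]),1),m.sum()
E
python3 - <<'E'
from h import *
for n,bx in(("top",dict(trough=(280,140,365,235),scale=(185,160,275,265),plat=(185,190,275,265),mat=(445,185,525,262),pad=(385,130,455,200),hold=(335,225,370,258),scoop=(395,125,450,190),bowl=(380,200,440,260),blank=(195,200,250,255))),):
    f,P,c=cam(n); Z=P[...,2]; hsv=cv2.cvtColor(f,cv2.COLOR_BGR2HSV); H,S,V=[hsv[...,i].astype(int) for i in range(3)]
    print("bench z",np.nanmedian(Z[100:300:7,150:600:7]))
    print("trough",rect(P,cls((Z>20)&(Z<45),bx["trough"])))
    print("scale",rect(P,cls((Z>25)&(Z<65),bx["scale"])))
    print("plat",rect(P,cls((Z>44)&(Z<56),bx["scale"])), "panel",rect(P,cls((Z>30)&(Z<42),bx["scale"])))
    k=cls((H>8)&(H<28)&(S>150)&(V>150),(225,172,245,188)); print("key",rect(P,k),np.nanmedian(Z[k]))
    print("mat",rect(P,cls((H<25)&(S<190)&(V>150),bx["mat"])))
    print("pad",rect(P,cls((H>100)&(H<125)&(S>150),bx["pad"])))
    print("hold",rect(P,cls((Z>40)&(Z<60),bx["hold"])))
    print("sty",rect(P,cls((Z>75)&(Z<125),bx["hold"])), rect(P,cls(((H<6)|(H>174))&(S>200)&(V>110)&(Z>95),bx["hold"])))
    print("scooppan",rect(P,cls((Z>-2)&(Z<45)&(S<60)&(V>120),bx["scoop"])),"handle",rect(P,cls((Z>95),bx["scoop"])), rect(P,cls((Z>50),bx["scoop"])))
    print("bowl",circ(P,cls(Z>48,bx["bowl"]))); print("blank foot",circ(P,cls(Z>122,bx["blank"]))," rim",circ(P,cls((Z>60),bx["blank"])))
    for nm,m in(("orange",(H>5)&(H<16)&(S>190)&(V>180)),("yellow",(H>22)&(H<35)&(S>150)&(V>150))):
        k=np.zeros((400,640),np.uint8);k[145:230,290:358]=m[145:230,290:358]
        nn,l,s,ce=cv2.connectedComponentsWithStats(k)
        for i in range(1,nn):
            if s[i,4]>10: print(nm,ce[i].round(),s[i,4],np.nanmedian(P[l==i],0).round(),np.nanmax(P[l==i][:,2]))
E
```

```text
bench z 1.6540974826409638
trough (array([583.1,  43.8]), array([159.1, 212.1]), -1.1, 733)
scale (array([513.6, 295.1]), array([182.3, 256.1]), -1.2, 4850)
plat (array([474.8, 294.9]), array([176.4, 176.2]), -2.5, 2775) panel (array([588.6, 293.4]), array([181.9, 103.2]), -2.2, 1687)
key (array([599.5, 292.7]), array([19.1, 15.7]), -6.7, 36) 33.82888139120621
mat (array([ 480.1, -399.4]), array([162.7, 162.3]), -2.0, 3357)
pad (array([ 642.5, -234.3]), array([129.7, 151.8]), -2.8, 1391)
hold (array([431.3, -31.9]), array([49.9, 50.6]), 16.9, 322)
sty (array([430.5, -31.7]), array([14.2, 12.6]), -1.3, 42) (array([430.5, -30.6]), array([11.8, 12.5]), -0.5, 30)
scooppan (array([ 651.1, -244.1]), array([70.5, 87.1]), -15.3, 730) handle (array([ 686.4, -250.7]), array([17.3, 13.9]), -10.2, 48) (array([ 686.4, -250.7]), array([17.3, 13.9]), -10.2, 99)
bowl (array([ 455.8, -188. ]), 59.8, np.float64(55.1), np.int64(449))
blank foot (array([459.8, 308.3]), 22.2, np.float64(128.6), np.int64(251))  rim (array([459.5, 308.1]), 53.3, np.float64(95.6), np.int64(1319))
orange [308. 197.] 28 [550.  80.  26.] 32.7138593359889
orange [301. 214.] 36 [504. 101.  27.] 34.42702951322917
yellow [342. 194.] 60 [559. -11.  29.] 34.46614494650248
yellow [332. 216.] 57 [499.  18.  29.] 37.098696547737745
```

```bash
cat >> h.py <<'E'
def go(x,y,z,yaw):
    s=manip.read_state(); r=s["eef_rot"]; M=R.from_euler("xyz",r).as_matrix()
    d=M.T@(np.array([x,y,z])-s["eef_pos"])/1000; t=(r[2]-np.radians(yaw)+np.pi)%(2*np.pi)-np.pi
    print("t",round(s["clock"],1),"pos",s["eef_pos"].round(1),"yaw",np.degrees(r[2]).round(2),"F",s["wrist_force"].round(1),"gap",round(s["finger_gap"],1),"j",s["joints"].round(2)," MOVE",d.round(4),round(t,4))
E
python3 -c "
from h import *
go(460,0,205,0)"
```

```text
t 0.1 pos [ 177.5 -520.4  205. ] yaw 18.84 F [-0.4 -0.2 -0.2] gap 93.8 j [-1.31  0.3   1.52 -0.    1.32 -0.07]  MOVE [ 4.354e-01 -4.013e-01  4.000e-04] 0.3288
```

>>> move_arm(
  moves=[
    [0.435,-0.4,0,0.329],
    [0.435,-0.4,0,0.329],
    [0.435,-0.4,0,0.329],
    [0.435,-0.4,0,0.329],
    [0.435,-0.4,0,0.329],
    [0.435,-0.4,0,0.329],
    [0.435,-0.4,0,0.329],
    [0.435,-0.4,0,0.329],
    [0.435,-0.4,0,0.329],
    [0.435,-0.4,0,0.329],
    [0.435,-0.4,0,0.329],
    [0.435,-0.4,0,0.329],
  ],
  jaw=0.08,
  squeeze=30,
)

```text
clock: 1.35
eef_pos: [460.7, 1.0, 205.4]
eef_rot: [-3.142, -0.0, 0.001]
wrist_force: [0.2, -1.2, -0.3]
finger_gap: 80.0
finger_force: 0.0
```

```bash
python3 -c "
from h import *
go(459.7,308.2,150,0)"
```

```text
t 1.4 pos [460.7   1.  205.4] yaw 0.04 F [ 0.2 -1.2 -0.3] gap 80.0 j [-0.08  0.1   1.76  0.    1.28  1.49]  MOVE [-0.0008 -0.3072  0.0555] 0.0007
```

>>> move_arm(
  moves=[
    [-0.001,-0.05,0,0.0],
    [-0.001,-0.1,0,0],
    [-0.001,-0.15,0,0],
    [-0.001,-0.2,0,0],
    [-0.001,-0.25,0,0],
    [-0.001,-0.307,0.02,0],
    [-0.001,-0.307,0.05,0],
    [-0.001,-0.307,0.05,0],
  ],
)

```text
clock: 2.15
eef_pos: [457.0, 306.0, 151.3]
eef_rot: [3.138, 0.006, 0.002]
wrist_force: [-0.3, -0.6, 1.1]
finger_gap: 79.6
finger_force: 0.0
```

```bash
python3 - <<'E'
from h import *
for n in("top","side"):
    f,P,c=cam(n); Z=P[...,2]
    print(n,"foot",circ(P,cls((Z>118)&(Z<131)&(abs(P[...,0]-460)<60)&(abs(P[...,1]-308)<60),(0,0,640,400))))
go(459.7,308.2,105,0)
E
```

```text
top foot (array([0., 0.]), 0.0, np.float64(nan), np.int64(0))
side foot (array([458.8, 309.2]), 22.7, np.float64(127.3), np.int64(240))
t 2.2 pos [459.1 304.9 155.8] yaw -0.01 F [0.4 0.8 0.8] gap 80.2 j [ 0.52  0.35  1.58 -0.    1.22  2.09]  MOVE [ 0.0006 -0.0033  0.0508] -0.0002
  return np.nanmean(a, axis, out=out, keepdims=keepdims)
```

>>> move_arm(
  moves=[
    [0.0005,-0.0035,0.02,0],
    [0.0005,-0.0035,0.04,0],
    [0.0005,-0.0035,0.051,0],
    [0.0005,-0.0035,0.051,0],
    [0.0005,-0.0035,0.051,0],
  ],
)

```text
clock: 2.75
eef_pos: [460.4, 308.8, 105.9]
eef_rot: [-3.141, -0.001, -0.001]
wrist_force: [0.4, 0.0, -0.4]
finger_gap: 79.8
finger_force: 0.0
```

>>> move_arm(
  moves=[
    [0,0,0,0],
    [0,0,0,0],
    [0,0,0,0],
    [0,0,0,0],
    [0,0,0,0],
    [0,0,0,0],
  ],
  jaw=0.03,
  squeeze=35,
)

```text
clock: 3.35
eef_pos: [459.7, 309.0, 104.5]
eef_rot: [3.141, -0.0, -0.0]
wrist_force: [-0.2, -0.3, 1.4]
finger_gap: 43.8
finger_force: 35.0
```

>>> move_arm(
  moves=[
    [0,0,-0.01,0],
    [0,0,-0.03,0],
    [0,0,-0.06,0],
    [0,0,-0.1,0],
    [0,0,-0.12,0],
    [0,0,-0.12,0],
  ],
)

```text
clock: 3.95
eef_pos: [460.4, 309.5, 227.6]
eef_rot: [-3.139, -0.004, -0.0]
wrist_force: [1.2, 0.4, -5.1]
finger_gap: 43.4
finger_force: 35.0
```

>>> move_arm(
  moves=[
    [0.002,0.03,0,0],
    [0.004,0.08,0,0],
    [0.006,0.13,0,0],
    [0.008,0.18,0,0],
    [0.01,0.23,0,0],
    [0.01,0.28,0,0],
    [0.01,0.33,0,0],
    [0.01,0.38,0,0],
    [0.01,0.42,0,0],
    [0.01,0.45,0,0],
    [0.01,0.46,0,0],
    [0.01,0.46,0,0],
  ],
)

```text
clock: 5.15
eef_pos: [469.1, -151.6, 223.1]
eef_rot: [-3.141, 0.002, -0.002]
wrist_force: [0.1, 0.4, -5.1]
finger_gap: 43.6
finger_force: 35.0
```

>>> move_arm(
  moves=[
    [0.002,0.03,0,0],
    [0.004,0.07,0,0],
    [0.006,0.12,0,0],
    [0.008,0.17,0,0],
    [0.01,0.21,0,0],
    [0.01,0.24,0,0],
    [0.01,0.249,0,0],
    [0.01,0.249,0,0],
    [0.01,0.249,0,0],
  ],
)

```text
clock: 6.05
eef_pos: [480.1, -398.2, 224.2]
eef_rot: [-3.141, 0.0, 0.001]
wrist_force: [-0.2, -0.1, -3.1]
finger_gap: 43.4
finger_force: 35.0
```

```bash
python3 - <<'E'
from h import *
go(480,-399.4,58,0)
E
```

```text
t 6.0 pos [ 480.1 -398.2  224.2] yaw 0.07 F [-0.2 -0.1 -3.1] gap 43.4 j [-0.75  0.46  1.27  0.    1.42  0.82]  MOVE [-0.      0.0013  0.1662] 0.0012
```

>>> move_arm(
  moves=[
    [0,0.001,0.04,0],
    [0,0.001,0.08,0],
    [0,0.001,0.12,0],
    [0,0.001,0.145,0],
    [0,0.001,0.158,0],
    [0,0.001,0.163,0],
    [0,0.001,0.166,0],
    [0,0.001,0.166,0],
    [0,0.001,0.166,0],
  ],
)

```text
clock: 6.95
eef_pos: [480.0, -401.3, 59.7]
eef_rot: [3.14, -0.001, -0.0]
wrist_force: [-0.1, -0.3, -4.3]
finger_gap: 43.6
finger_force: 35.0
```

>>> move_arm(
  moves=[
    [0,0,0,0],
    [0,0,0,0],
    [0,0,0,0],
  ],
  jaw=0.075,
)

```text
clock: 7.25
eef_pos: [479.8, -401.3, 59.1]
eef_rot: [3.141, -0.001, -0.0]
wrist_force: [0.6, 0.2, -0.2]
finger_gap: 64.3
finger_force: 0.0
```

>>> move_arm(
  moves=[
    [0,0,-0.03,0],
    [0,0,-0.08,0],
    [0,0,-0.1,0],
    [0,-0.05,-0.1,0],
    [0,-0.1,-0.1,0],
    [0,-0.1,-0.1,0],
  ],
)

```text
clock: 7.85
eef_pos: [479.7, -296.9, 159.1]
eef_rot: [-3.141, -0.0, 0.003]
wrist_force: [-0.1, -0.3, -0.5]
finger_gap: 75.2
finger_force: 0.0
```

```bash
python3 - <<'E'
from h import *
f,P,c=cam("top"); cv2.imwrite("pics/t2.png",f); Z=P[...,2]
print("bowl",circ(P,cls((Z>48)&(Z<62)&(P[...,0]>380),(370,170,440,270))))
f,P,c=cam("side"); cv2.imwrite("pics/s2.png",f);Z=P[...,2]
print("blank",circ(P,cls((Z>72)&(Z<90)&(abs(P[...,0]-480)<60)&(abs(P[...,1]+399)<60),(0,0,640,400))))
print("bowl",circ(P,cls((Z>48)&(Z<62)&(abs(P[...,0]-456)<100)&(abs(P[...,1]+188)<90),(320,120,430,230))))
go(456,-132,150,0)
E
```

```text
bowl (array([ 456.1, -188.1]), 60.1, np.float64(55.2), np.int64(449))
blank (array([ 479.1, -398.4]), 23.1, np.float64(80.1), np.int64(83))
bowl (array([ 458. , -185.5]), 61.6, np.float64(53.6), np.int64(253))
t 8.0 pos [ 479.9 -300.7  159.2] yaw 0.07 F [-0.2 -0.3 -0.5] gap 75.1 j [-0.62  0.38  1.53 -0.    1.23  0.95]  MOVE [-0.0237 -0.1687  0.009 ] 0.0012
```

>>> move_arm(
  moves=[
    [-0.006,-0.04,0,0],
    [-0.012,-0.08,0,0],
    [-0.018,-0.12,0,0],
    [-0.0235,-0.155,0.01,0],
    [-0.0235,-0.169,0.05,0],
    [-0.0235,-0.169,0.09,0],
    [-0.0235,-0.169,0.115,0],
    [-0.0235,-0.169,0.121,0],
    [-0.0235,-0.169,0.121,0],
  ],
  jaw=0.04,
  squeeze=20,
)

```text
clock: 8.85
eef_pos: [456.3, -132.8, 37.3]
eef_rot: [-3.141, 0.001, -0.001]
wrist_force: [-0.1, -0.5, 1.1]
finger_gap: 40.1
finger_force: 0.0
```

>>> move_arm(
  moves=[
    [0,0,0,0],
    [0,0,0,0],
    [0,0,0,0],
    [0,0,0,0],
    [0,0,0,0],
  ],
  jaw=0.002,
)

```text
clock: 9.35
eef_pos: [456.7, -132.3, 38.1]
eef_rot: [3.141, -0.002, 0.0]
wrist_force: [1.0, -0.6, 2.7]
finger_gap: 8.4
finger_force: 19.7
```

>>> move_arm(
  moves=[
    [0,0,-0.01,0],
    [0,0,-0.03,0],
    [0,0,-0.06,0],
    [0,0,-0.1,0],
    [0,0,-0.12,0],
    [0,0,-0.12,0],
  ],
)

```text
clock: 9.95
eef_pos: [457.0, -132.2, 160.4]
eef_rot: [3.14, -0.004, -0.0]
wrist_force: [0.4, -0.5, -1.6]
finger_gap: 7.6
finger_force: 20.0
```

```bash
python3 - <<'E'
from h import *
f,P,c=cam("side"); cv2.imwrite("pics/s3.png",f[60:300,240:560])
go(475,351,160,0)
E
```

```text
t 10.0 pos [ 456.3 -132.   158.3] yaw -0.01 F [ 0.9  0.1 -2.5] gap 7.6 j [-0.36  0.18  1.79  0.    1.17  1.21]  MOVE [ 0.0186 -0.483  -0.0019] -0.0002
```

View pics/s3.png

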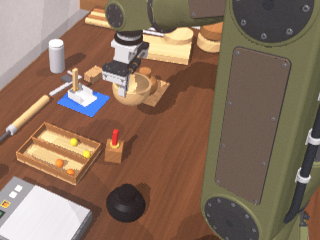

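Bowl is held by the rim and clear of the bench (crop 132,88).

>>> move_arm(
  moves=[
    [0,0,-0.03,0],
    [0,-0.02,-0.045,0],
    [0.005,-0.06,-0.045,0],
    [0.007,-0.11,-0.045,0],
    [0.01,-0.16,-0.045,0],
    [0.015,-0.21,-0.045,0],
    [0.0185,-0.26,-0.045,0],
    [0.0185,-0.31,-0.045,0],
    [0.0185,-0.36,-0.045,0],
    [0.0185,-0.41,-0.045,0],
    [0.0185,-0.45,-0.045,0],
    [0.0185,-0.475,-0.045,0],
  ],
)

```text
clock: 11.2
eef_pos: [473.5, 345.5, 200.1]
eef_rot: [3.14, 0.003, 0.002]
wrist_force: [0.2, -0.5, -1.5]
finger_gap: 7.8
finger_force: 20.0
```

>>> move_arm(
  moves=[
    [0,-0.008,0,0],
    [0,-0.008,0.03,0],
    [0,-0.008,0.06,0],
    [0,-0.008,0.08,0],
    [0,-0.008,0.09,0],
    [0,-0.008,0.095,0],
    [0,-0.008,0.095,0],
  ],
)

```text
clock: 11.9
eef_pos: [474.8, 350.6, 107.3]
eef_rot: [3.141, 0.0, -0.001]
wrist_force: [-0.1, -0.6, -1.9]
finger_gap: 8.1
finger_force: 20.0
```

```bash
python3 - <<'E'
from h import *
f,P,c=cam("side"); cv2.imwrite("pics/s4.png",f[180:380,160:420])
go(475,351,88,0)
E
```

```text
t 11.9 pos [475.  350.9 108. ] yaw -0.03 F [ 0.4 -0.4 -1.6] gap 8.2 j [ 0.57  0.48  1.51 -0.    1.15  2.15]  MOVE [ 0.     -0.0001  0.02  ] -0.0005
```

>>> move_arm(
  moves=[
    [0,0,0.005,0],
    [0,0,0.01,0],
    [0,0,0.014,0],
    [0,0,0.017,0],
    [0,0,0.019,0],
    [0,0,0.019,0],
  ],
)

```text
clock: 12.55
eef_pos: [474.9, 351.3, 88.8]
eef_rot: [-3.141, -0.001, -0.0]
wrist_force: [-0.4, 2.6, 4.2]
finger_gap: 8.2
finger_force: 20.2
```

>>> move_arm(
  moves=[
    [0,0,0,0],
    [0,0,0,0],
    [0,0,0,0],
  ],
  jaw=0.03,
)

```text
clock: 12.85
eef_pos: [474.6, 350.8, 88.3]
eef_rot: [3.141, 0.0, -0.0]
wrist_force: [0.3, 0.0, 0.8]
finger_gap: 27.7
finger_force: 0.0
```

>>> move_arm(
  moves=[
    [0,0,-0.03,0],
    [0,0,-0.08,0],
    [0,0,-0.1,0],
    [0,0.05,-0.1,0],
    [0,0.1,-0.1,0],
    [0,0.15,-0.1,0],
    [0,0.2,-0.1,0],
    [0,0.25,-0.1,0],
    [0,0.3,-0.1,0],
    [0,0.34,-0.1,0],
    [0,0.36,-0.1,0],
  ],
)

```text
clock: 13.95
eef_pos: [474.3, -11.8, 188.6]
eef_rot: [3.141, -0.0, -0.003]
wrist_force: [-0.2, 0.5, -0.3]
finger_gap: 30.1
finger_force: 0.0
```

```bash
python3 - <<'E'
from h import *
f,P,c=cam("side"); cv2.imwrite("pics/s4.png",f[100:400,140:440]);Z=P[...,2]
print("sty",rect(P,cls((Z>75)&(Z<125)&(abs(P[...,0]-430)<30)&(abs(P[...,1]+31)<30),(0,0,640,400))))
f,P,c=cam("top"); Z=P[...,2]
print("bowl",circ(P,cls((Z>95)&(Z<115)&(abs(P[...,0]-475)<100)&(abs(P[...,1]-295)<90),(180,150,290,280))))
go(430.5,-31.7,150,0)
E
```

```text
sty (array([432., -31.]), array([14.9, 19. ]), 3.9, 59)
bowl (array([469.2, 297.1]), 60.1, np.float64(105.0), np.int64(522))
t 14.1 pos [474.5 -11.1 188.5] yaw -0.2 F [0.  0.8 0.5] gap 30.2 j [-0.1   0.15  1.75 -0.    1.25  1.47]  MOVE [-0.0439  0.0208  0.0385] -0.0034
```

View pics/s4.png

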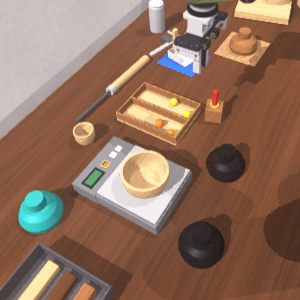

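Bowl sits on the platform, blank on the mat. Zoom on the stylus for its yaw.

```bash
python3 - <<'E'
from h import *
a=cv2.imread("pics/t2.png")[222:262,330:374]; b=cv2.imread("pics/side0.png")[180:230,335:379]
cv2.imwrite("pics/sty.png",np.hstack([cv2.resize(a,(396,450),interpolation=cv2.INTER_CUBIC),cv2.resize(b,(396,450),interpolation=cv2.INTER_CUBIC)]))
E
```

```text
(no output)
```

View pics/sty.png

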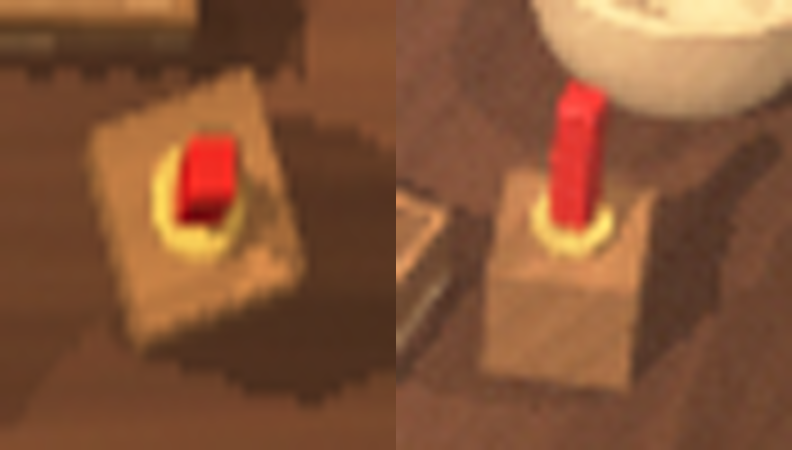

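The red grip's top (left crop 212,172) is aligned with the image axes, so yaw ≈ 0.

>>> move_arm(
  moves=[
    [-0.022,0.01,0,-0.0034],
    [-0.044,0.0205,0,-0.0034],
    [-0.044,0.0205,0.03,-0.0034],
    [-0.044,0.0205,0.07,-0.0034],
    [-0.044,0.0205,0.1,-0.0034],
    [-0.044,0.0205,0.12,-0.0034],
    [-0.044,0.0205,0.1245,-0.0034],
    [-0.044,0.0205,0.1245,-0.0034],
  ],
  squeeze=35,
)

```text
clock: 14.85
eef_pos: [430.6, -28.9, 63.9]
eef_rot: [-3.141, 0.001, 0.004]
wrist_force: [0.9, -0.2, -0.3]
finger_gap: 29.9
finger_force: 0.0
```

>>> move_arm(
  moves=[
    [0,0,0,0],
    [0,0,0,0],
    [0,0,0,0],
    [0,0,0,0],
  ],
  jaw=0.004,
)

```text
clock: 15.25
eef_pos: [431.2, -29.5, 64.9]
eef_rot: [3.141, -0.002, 0.003]
wrist_force: [-1.7, 0.1, 7.6]
finger_gap: 13.8
finger_force: 35.0
```

>>> move_arm(
  moves=[
    [0,0,-0.01,0],
    [0,0,-0.03,0],
    [0,0,-0.06,0],
    [0,0,-0.09,0],
    [0,0,-0.1,0],
    [0,0,-0.1,0],
    [0,0,-0.1,0],
  ],
)

```text
clock: 15.95
eef_pos: [430.1, -29.4, 163.0]
eef_rot: [-3.141, 0.001, 0.003]
wrist_force: [0.1, 0.1, -0.1]
finger_gap: 13.8
finger_force: 35.0
```

```bash
python3 - <<'E'
from h import *
go(600,292.5,150,0)
f,P,c=cam("side"); cv2.imwrite("pics/s5.png",cv2.resize(f[120:240,290:410],(600,600)));Z=P[...,2]
f,P,c=cam("top"); Z=P[...,2];hsv=cv2.cvtColor(f,cv2.COLOR_BGR2HSV); H,S,V=[hsv[...,i].astype(int) for i in range(3)]
k=cls((H>8)&(H<28)&(S>150)&(V>150),(222,170,248,190)); print("key",rect(P,k),np.nanmedian(Z[k]),np.nanmean(P[k],0))
print("plat", rect(P,cls((Z>44)&(Z<56),(185,160,275,265))))
E
```

```text
t 15.9 pos [430.1 -29.4 163. ] yaw 0.18 F [ 0.1  0.1 -0.1] gap 13.8 j [-0.15  0.08  1.89 -0.    1.18  1.41]  MOVE [ 0.1709 -0.3214  0.0129] 0.0031
key (array([599.9, 292. ]), array([19.2, 18.3]), -1.9, 37) 33.529219308362826 [599.81911827 292.75537668  33.54590847]
plat (array([475.1, 294.8]), array([176.7, 177. ]), -1.4, 2324)
```

View pics/s5.png

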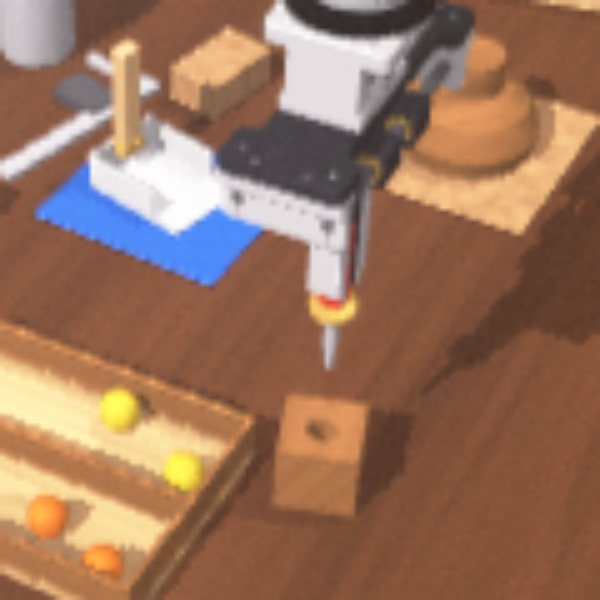

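Stylus held upright, clear of its block.

>>> move_arm(
  moves=[
    [0.02,-0.02,-0.02,0],
    [0.05,-0.05,-0.03,0],
    [0.08,-0.09,-0.03,0],
    [0.11,-0.13,-0.03,0.003],
    [0.14,-0.17,-0.03,0.003],
    [0.165,-0.21,-0.03,0.003],
    [0.17,-0.255,-0.03,0.003],
    [0.17,-0.3,-0.03,0.003],
    [0.17,-0.322,-0.03,0.003],
    [0.17,-0.322,0.01,0.003],
    [0.17,-0.322,0.04,0.003],
    [0.17,-0.322,0.06,0.003],
  ],
)

```text
clock: 17.25
eef_pos: [598.2, 292.8, 99.6]
eef_rot: [3.14, 0.005, 0.001]
wrist_force: [0.1, -0.1, -0.3]
finger_gap: 14.2
finger_force: 35.0
```

>>> move_arm(
  moves=[
    [0,0,0,0],
    [0,0,0,0],
    [0,0,0,0],
  ],
)

```text
clock: 17.55
eef_pos: [600.1, 293.3, 105.2]
eef_rot: [-3.141, -0.002, 0.0]
wrist_force: [0.0, -0.7, 0.0]
finger_gap: 13.7
finger_force: 35.0
```

```bash
python3 - <<'E'
from h import *
go(600,292.5,87.5,0)
E
```

```text
t 17.6 pos [600.1 293.3 105.2] yaw 0.01 F [ 0.  -0.7  0. ] gap 13.7 j [0.4  0.65 1.25 0.   1.24 1.97]  MOVE [-0.0002  0.0008  0.0177] 0.0001
```

>>> move_arm(
  moves=[
    [0,0.0005,0.006,0],
    [0,0.0005,0.01,0],
    [0,0.0005,0.013,0],
    [0,0.0005,0.015,0],
    [0,0.0005,0.015,0],
  ],
)

```text
clock: 18.05
eef_pos: [599.7, 292.5, 89.0]
eef_rot: [3.142, -0.0, 0.0]
wrist_force: [-0.8, -1.2, 2.8]
finger_gap: 13.7
finger_force: 35.0
```

>>> move_arm(
  moves=[
    [0,0,0.001,0],
    [0,0,0.002,0],
    [0,0,0.002,0],
    [0,0,0.002,0],
  ],
)

```text
clock: 18.45
eef_pos: [599.8, 292.6, 87.7]
eef_rot: [-3.141, -0.001, 0.0]
wrist_force: [-1.4, -2.6, 8.0]
finger_gap: 13.8
finger_force: 35.0
```

>>> move_arm(
  moves=[
    [0,0,-0.02,0],
    [0,0,-0.06,0],
    [0,0,-0.1,0],
    [-0.01,0.04,-0.1,0],
    [-0.02,0.085,-0.1,0],
    [-0.03,0.13,-0.1,0],
    [-0.06,0.17,-0.1,0],
    [-0.09,0.21,-0.1,0],
    [-0.12,0.25,-0.1,0],
    [-0.15,0.29,-0.1,0],
    [-0.165,0.315,-0.1,0],
    [-0.169,0.323,-0.1,0],
  ],
)

```text
clock: 19.65
eef_pos: [429.5, -32.2, 187.2]
eef_rot: [3.141, -0.001, -0.002]
wrist_force: [-0.3, -0.2, -0.5]
finger_gap: 13.8
finger_force: 35.0
```

>>> move_arm(
  moves=[
    [0,0,0.03,0],
    [0,0,0.04,0],
    [0,0,0.04,0],
    [0,0,0.04,0],
  ],
)

```text
clock: 20.05
eef_pos: [431.1, -30.1, 147.4]
eef_rot: [-3.142, -0.0, 0.001]
wrist_force: [-0.3, 0.0, -1.0]
finger_gap: 14.1
finger_force: 35.0
```

```bash
python3 - <<'E'
from h import *
go(430.8,-30.8,65,0)
f,P,c=cam("side"); cv2.imwrite("pics/s6.png",cv2.resize(f[150:230,320:400],(480,480)))
E
```

```text
t 20.1 pos [431.1 -30.1 147.4] yaw 0.05 F [-0.3  0.  -1. ] gap 14.1 j [-0.15  0.1   1.91  0.    1.14  1.42]  MOVE [-0.0003  0.0007  0.0824] 0.0009
```

View pics/s6.png

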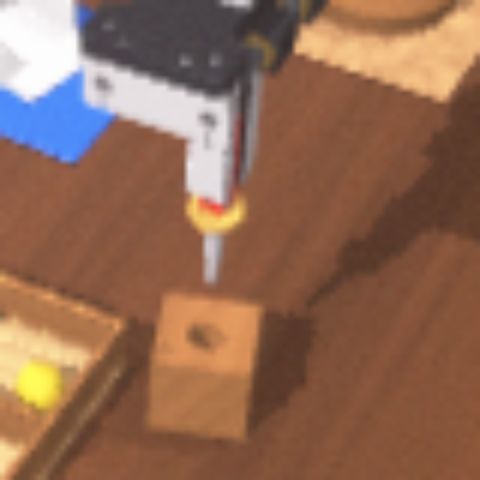

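Pin is above the hole (crop 210,280 over 207,335). Lower in.

>>> move_arm(
  moves=[
    [0,0.001,0.02,0],
    [0,0.001,0.035,0],
    [0,0.001,0.05,0],
    [0,0.001,0.065,0],
    [0,0.001,0.075,0],
    [0,0.001,0.08,0],
    [0,0.001,0.0815,0],
    [0,0.001,0.0815,0],
  ],
)

```text
clock: 20.9
eef_pos: [430.9, -31.5, 65.9]
eef_rot: [3.142, -0.001, 0.0]
wrist_force: [0.2, -0.3, -0.4]
finger_gap: 13.6
finger_force: 35.0
```

>>> move_arm(
  moves=[
    [0,0,0,0],
    [0,0,0,0],
    [0,0,0,0],
  ],
  jaw=0.04,
)

```text
clock: 21.2
eef_pos: [430.8, -31.5, 65.8]
eef_rot: [3.142, -0.001, 0.0]
wrist_force: [-0.7, -0.2, 0.4]
finger_gap: 34.6
finger_force: 0.0
```

>>> move_arm(
  moves=[
    [0,0,-0.03,0],
    [0,0,-0.08,0],
    [0,0,-0.12,0],
    [0.05,0,-0.14,0.05],
    [0.09,0.05,-0.14,0.1],
    [0.13,0.09,-0.14,0.18],
    [0.15,0.12,-0.14,0.18],
    [0.15,0.12,-0.14,0.18],
  ],
)

```text
clock: 22.0
eef_pos: [582.1, -154.9, 204.2]
eef_rot: [3.141, 0.001, -0.183]
wrist_force: [-0.8, 1.0, -0.7]
finger_gap: 40.0
finger_force: 0.0
```

```bash
python3 - <<'E'
from h import *
f,P,c=cam("side"); Z=P[...,2]
print("sty",rect(P,cls((Z>75)&(Z<125)&(abs(P[...,0]-430)<30)&(abs(P[...,1]+31)<30),(0,0,640,400))),np.nanmax(Z[(abs(P[...,0]-430)<15)&(abs(P[...,1]+31)<15)]))
print("handle side",rect(P,cls((Z>60)&(Z<115)&(abs(P[...,0]-686)<30)&(abs(P[...,1]+251)<30),(0,0,640,400))))
f,P,c=cam("top"); Z=P[...,2]
k=cls((Z>95),(395,125,450,190)); print("handle",rect(P,k),np.nanmean(P[k],0))
hs=cv2.cvtColor(f,cv2.COLOR_BGR2HSV); k=cls((Z>-2)&(Z<45)&(hs[...,1]<60)&(hs[...,2]>120),(395,125,450,190)); print(rect(P,k))
k2=k&(Z>22); print("walls",rect(P,k2))
cv2.imwrite("pics/sc.png",cv2.resize(f[125:200,385:465],(800,600)))
go(686.4,-250.7,150,-10.3)
E
```

```text
sty (array([432.2, -30.4]), array([15.2, 16.7]), 3.5, 57) 566.4186439318264
handle side (array([ 688.7, -249. ]), array([17.6, 16.9]), -16.9, 76)
handle (array([ 513.6, -134. ]), array([119. , 198.4]), -16.8, 3531) [ 492.24333204 -105.7825679   533.86718973]
(array([0., 0.]), array([0., 0.]), 0.0, 0)
walls (array([0., 0.]), array([0., 0.]), 0.0, 0)
t 22.1 pos [ 580.7 -152.3  204.6] yaw -10.39 F [0.5 0.7 0. ] gap 40.3 j [-0.32  0.41  1.37  0.    1.36  1.43]  MOVE [0.1217 0.0777 0.0544] -0.0015
```

View pics/sc.png

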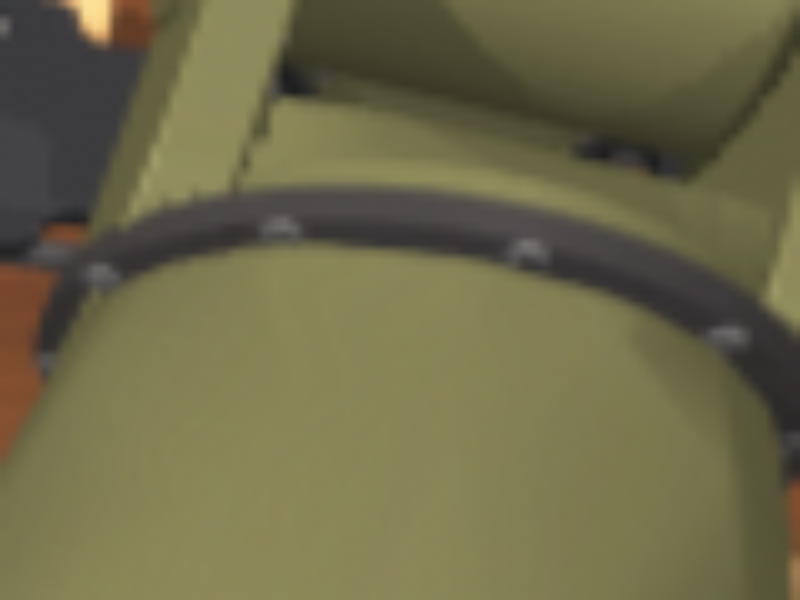

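The crop is blocked by the arm (only green forearm visible); the handle fix from before, (686,-251), stands. Grip the handle low.

>>> move_arm(
  moves=[
    [0.03,0.02,0,0],
    [0.06,0.04,0,0],
    [0.09,0.06,0,0],
    [0.115,0.075,0,0],
    [0.121,0.078,0,0],
    [0.121,0.078,0.03,0],
    [0.121,0.078,0.07,0],
    [0.121,0.078,0.1,0],
    [0.121,0.078,0.11,0],
    [0.121,0.078,0.11,0],
  ],
  jaw=0.034,
)

```text
clock: 23.1
eef_pos: [685.3, -248.6, 95.2]
eef_rot: [-3.141, 0.001, -0.179]
wrist_force: [0.9, -0.2, -0.7]
finger_gap: 34.0
finger_force: 0.0
```

```bash
python3 - <<'E'
from h import *
go(686.4,-250.7,36,-10.4)
E
```

```text
t 23.1 pos [ 685.3 -248.6   95.2] yaw -10.25 F [ 0.9 -0.2 -0.7] gap 34.0 j [-0.4   0.8   1.02  0.    1.32  1.35]  MOVE [0.0015 0.0019 0.0592] 0.0026
```

>>> move_arm(
  moves=[
    [0.0015,0.0015,0.02,0],
    [0.0015,0.0015,0.04,0],
    [0.0015,0.0015,0.053,0],
    [0.0015,0.0015,0.058,0],
    [0.0015,0.0015,0.0585,0],
    [0.0015,0.0015,0.0585,0],
  ],
)

```text
clock: 23.7
eef_pos: [687.5, -251.7, 38.4]
eef_rot: [3.141, -0.002, -0.18]
wrist_force: [-0.2, 0.5, -0.4]
finger_gap: 34.0
finger_force: 0.0
```

>>> move_arm(
  moves=[
    [0,0,0,0],
    [0,0,0,0],
    [0,0,0,0],
    [0,0,0,0],
    [0,0,0,0],
  ],
  jaw=0.008,
  squeeze=50,
)

```text
clock: 24.2
eef_pos: [687.2, -251.6, 37.6]
eef_rot: [3.141, -0.001, -0.18]
wrist_force: [-0.8, 0.5, 6.2]
finger_gap: 18.2
finger_force: 50.0
```

>>> move_arm(
  moves=[
    [0,0,-0.005,0],
    [0,0,-0.015,0],
    [0,0,-0.03,0],
    [0,0,-0.05,0],
    [0,0,-0.06,0],
    [0,0,-0.06,0],
  ],
)

```text
clock: 24.8
eef_pos: [687.8, -251.9, 99.5]
eef_rot: [3.141, -0.003, -0.18]
wrist_force: [-0.1, 0.2, -0.6]
finger_gap: 18.3
finger_force: 50.0
```

```bash
python3 - <<'E'
from h import *
f,P,c=cam("side"); cv2.imwrite("pics/s7.png",cv2.resize(f[90:190,270:390],(720,600)))
go(674,82,120,-1.1)
E
```

```text
t 24.9 pos [ 687.2 -251.7   97.8] yaw -10.3 F [-0.6 -0.7 -1.5] gap 18.4 j [-0.4   0.81  1.01 -0.    1.33  1.35]  MOVE [-0.0727 -0.3259 -0.0224] -0.1607
```

View pics/s7.png

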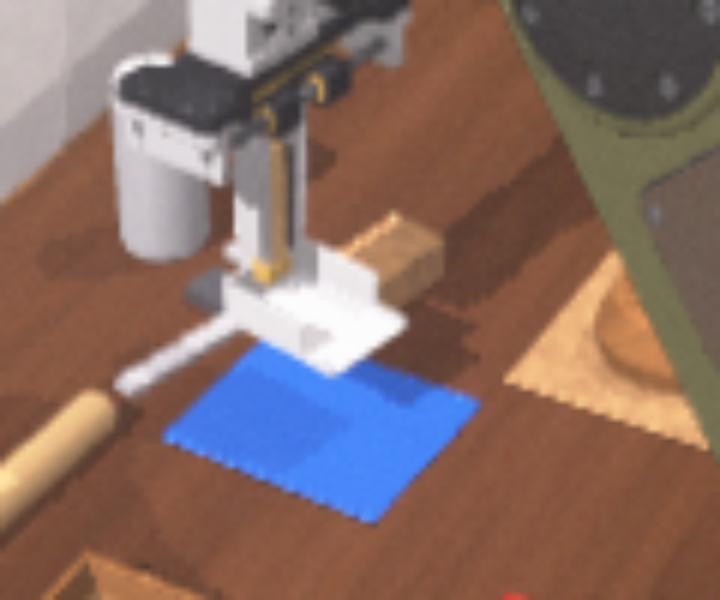

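Scoop is held level above its pad (crop 310,310). On to the orange lane.

```bash
python3 - <<'E'
from h import *
go(669.8,80.6,110,-1.1)
E
```

```text
t 24.9 pos [ 687.2 -251.7   97.8] yaw -10.3 F [-0.6 -0.7 -1.5] gap 18.4 j [-0.4   0.81  1.01 -0.    1.33  1.35]  MOVE [-0.0766 -0.3238 -0.0124] -0.1607
```

>>> move_arm(
  moves=[
    [-0.005,-0.02,-0.02,-0.03],
    [-0.015,-0.06,-0.03,-0.08],
    [-0.025,-0.11,-0.03,-0.12],
    [-0.035,-0.16,-0.03,-0.16],
    [-0.045,-0.21,-0.03,-0.16],
    [-0.055,-0.25,-0.03,-0.16],
    [-0.065,-0.29,-0.03,-0.16],
    [-0.074,-0.315,-0.03,-0.16],
    [-0.076,-0.324,-0.03,-0.16],
    [-0.076,-0.324,-0.03,-0.16],
    [-0.076,-0.324,-0.01,-0.16],
    [-0.076,-0.324,-0.01,-0.16],
  ],
)

```text
clock: 26.05
eef_pos: [669.2, 79.1, 104.1]
eef_rot: [3.141, 0.004, -0.021]
wrist_force: [-0.9, -0.8, -0.3]
finger_gap: 18.5
finger_force: 50.0
```

```bash
python3 - <<'E'
from h import *
f,P,c=cam("side"); Z=P[...,2]; go(669.8,80.6,41,-1.1)
# trough walls & beads
hs=cv2.cvtColor(f,cv2.COLOR_BGR2HSV);H,S,V=[hs[...,i].astype(int) for i in range(3)]
for nm,m in(("orange",(H>4)&(H<17)&(S>190)&(V>170)),("yellow",(H>22)&(H<35)&(S>150)&(V>150))):
    k=(m&(abs(P[...,0]-583)<100)&(abs(P[...,1]-44)<75)).astype(np.uint8); nn,l,s,ce=cv2.connectedComponentsWithStats(k)
    for i in range(1,nn):
        if s[i,4]>10: print(nm,s[i,4],np.nanmedian(P[l==i],0).round())
E
```

```text
t 26.1 pos [669.7  79.2 105.6] yaw -1.22 F [-0.5 -0.5 -0.9] gap 17.9 j [ 0.06  0.67  1.22 -0.    1.26  1.66]  MOVE [ 0.0003 -0.0014  0.0646] -0.0021
yellow 44 [561.  -6.  26.]
yellow 41 [500.  23.  27.]
```

>>> move_arm(
  moves=[
    [0,-0.001,0.02,0],
    [0,-0.001,0.035,0],
    [0,-0.001,0.045,0],
    [0,-0.001,0.053,0],
    [0,-0.001,0.06,0],
    [0,-0.001,0.063,0],
    [0,-0.001,0.065,0],
    [0,-0.001,0.065,0],
    [0,-0.001,0.065,0],
  ],
)

```text
clock: 27.0
eef_pos: [670.3, 81.9, 42.3]
eef_rot: [-3.142, -0.0, -0.02]
wrist_force: [0.1, 0.6, -0.9]
finger_gap: 17.8
finger_force: 49.9
```

```bash
python3 - <<'E'
from h import *
f,P,c=cam("top"); cv2.imwrite("pics/t8.png",f); f,P,c=cam("side"); cv2.imwrite("pics/s8.png",cv2.resize(f[170:250,245:365],(780,520)))
go(562.8,82.7,41,-1.1)
E
```

```text
t 27.1 pos [670.3  81.8  42.3] yaw -1.13 F [-0.5 -0.3 -1.1] gap 17.9 j [0.07 0.73 1.27 0.   1.14 1.66]  MOVE [-0.1075  0.0013  0.0013] -0.0006
```

View pics/s8.png

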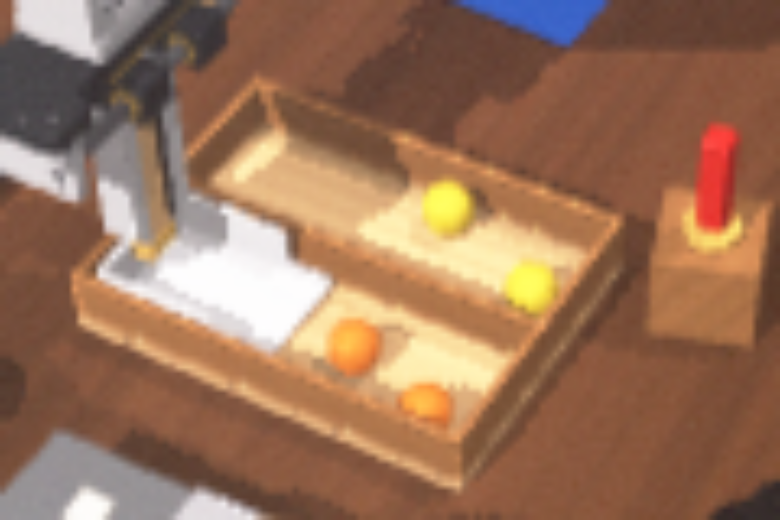

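Scoop sits in the +y lane, both orange beads ahead of its lip (350,345; 425,400). Touch down, then pull.

>>> move_arm(
  moves=[
    [0,0,0.001,0],
    [0,0,0.0015,0],
    [0,0,0.0015,0],
    [0,0,0.0015,0],
  ],
)

```text
clock: 27.5
eef_pos: [670.2, 81.8, 40.4]
eef_rot: [3.142, 0.0, -0.02]
wrist_force: [-0.6, -0.3, -1.5]
finger_gap: 17.9
finger_force: 49.9
```

>>> move_arm(
  moves=[
    [-0.004,0,0,0],
    [-0.01,0,0,0],
    [-0.018,0,0,0],
    [-0.026,0,0,0],
    [-0.034,0,0,0],
    [-0.042,0,0,0],
    [-0.05,0,0,0],
    [-0.058,0,0,0],
    [-0.066,0,0,0],
    [-0.074,0,0,0],
    [-0.08,0,0,0],
    [-0.083,0,0,0],
  ],
)

```text
clock: 28.7
eef_pos: [586.7, 83.5, 40.5]
eef_rot: [-3.142, 0.0, -0.02]
wrist_force: [0.8, 0.4, -0.6]
finger_gap: 17.3
finger_force: 49.9
```

>>> move_arm(
  moves=[
    [-0.004,0,0,0],
    [-0.009,0,0,0],
    [-0.014,0,0,0],
    [-0.018,0,0,0],
    [-0.021,0,0,0],
    [-0.022,0,0,0],
    [-0.022,0,0,0],
  ],
)

```text
clock: 29.4
eef_pos: [565.2, 83.9, 40.5]
eef_rot: [3.142, -0.0, -0.02]
wrist_force: [0.1, -0.7, -0.6]
finger_gap: 18.0
finger_force: 49.9
```

```bash
python3 - <<'E'
from h import *
go(562.8,82.7,41,-1.1)
f,P,c=cam("side"); cv2.imwrite("pics/s9.png",cv2.resize(f[170:250,245:365],(780,520)))
E
```

```text
t 29.4 pos [565.2  83.9  40.5] yaw -1.13 F [ 0.1 -0.7 -0.6] gap 18.0 j [ 0.08  0.53  1.61 -0.    1.    1.67]  MOVE [-0.0023  0.0012 -0.0005] -0.0006
```

View pics/s9.png

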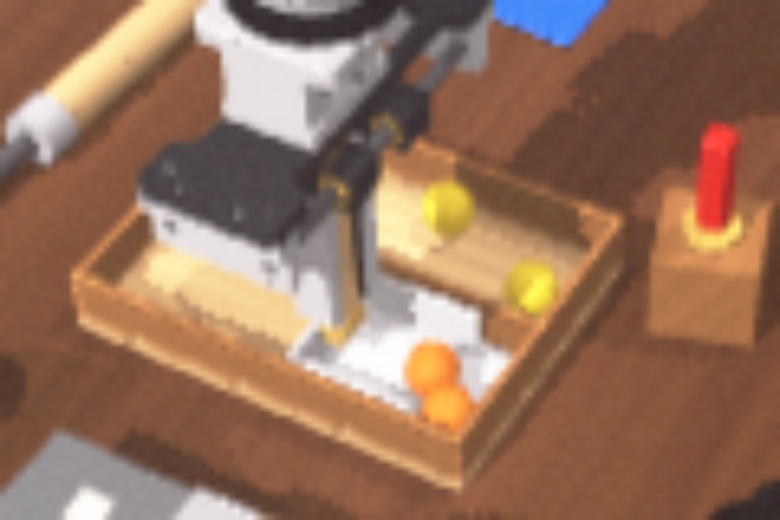

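Both orange beads are in the pan near the end wall (crop 432,368; 445,408). Close the last millimetres, feeling the wall.

>>> move_arm(
  moves=[
    [-0.001,0,0.0005,0],
    [-0.002,0,0.0005,0],
    [-0.0025,0,0.0005,0],
    [-0.0025,0,0.0005,0],
  ],
)

```text
clock: 29.85
eef_pos: [562.9, 84.0, 40.1]
eef_rot: [-3.142, -0.001, -0.02]
wrist_force: [1.9, -0.1, -0.8]
finger_gap: 17.7
finger_force: 49.9
```

```bash
python3 - <<'E'
from h import *
go(562.8,82.7,41,-1.1)
f,P,c=cam("side"); hs=cv2.cvtColor(f,cv2.COLOR_BGR2HSV);H,S,V=[hs[...,i].astype(int) for i in range(3)]
k=((H>4)&(H<17)&(S>190)&(V>170)&(abs(P[...,0]-540)<70)&(abs(P[...,1]-80)<40)).astype(np.uint8); nn,l,s,ce=cv2.connectedComponentsWithStats(k)
for i in range(1,nn):
    if s[i,4]>5: q=P[l==i]; print(s[i,4],np.nanmedian(q,0).round(),np.nanpercentile(q,[2,98],axis=0).round())
E
```

```text
t 29.9 pos [562.9  84.   40.1] yaw -1.13 F [ 1.9 -0.1 -0.8] gap 17.7 j [0.08 0.53 1.62 0.   1.   1.67]  MOVE [-0.0001  0.0013 -0.0009] -0.0006
9 [538. 100.  29.] [[534.  95.  21.]
 [541. 104.  33.]]
```

>>> move_arm(
  moves=[
    [0,0,-0.002,0],
    [0,0,-0.006,0],
    [0,0,-0.014,0],
    [0,0,-0.026,0],
    [0,0,-0.04,0],
    [0,0,-0.056,0],
    [0,0,-0.072,0],
    [0,0,-0.088,0],
    [0,0,-0.102,0],
    [0,0,-0.112,0],
    [0,0,-0.117,0],
    [0,0,-0.118,0],
  ],
)

```text
clock: 31.1
eef_pos: [562.7, 84.0, 158.3]
eef_rot: [-3.142, -0.0, -0.02]
wrist_force: [1.0, -0.2, -1.0]
finger_gap: 17.8
finger_force: 50.0
```

```bash
cat >> h.py <<'E'
def beads(n="side"):
    f,P,c=cam(n); hs=cv2.cvtColor(f,cv2.COLOR_BGR2HSV);H,S,V=[hs[...,i].astype(int) for i in range(3)]
    for nm,m in(("orange",(H>3)&(H<17)&(S>190)&(V>150)),("yellow",(H>22)&(H<35)&(S>140)&(V>130))):
        k=(m&(P[...,0]>380)&(P[...,0]<720)&(P[...,1]>-90)&(P[...,1]<390)&(P[...,2]<200)).astype(np.uint8); nn,l,s,ce=cv2.connectedComponentsWithStats(k)
        for i in range(1,nn):
            if s[i,4]>6: q=P[l==i]; print(n,nm,s[i,4],ce[i].round(),np.nanmedian(q,0).round())
    return f,P
def tilt(f,P,s):  # white pan points near tool
    e=s["eef_pos"]; hs=cv2.cvtColor(f,cv2.COLOR_BGR2HSV); d=P-e
    k=(hs[...,1]<45)&(hs[...,2]>140)&(d[...,2]<-18)&(abs(d[...,1])<38)&(d[...,0]>-100)&(d[...,0]<60)&(d[...,2]>-110)
    q=d[k]; print("pan n",len(q)); 
    if len(q)>30: print(np.percentile(q,[2,50,98],axis=0).round()); u=np.linalg.svd(q-q.mean(0))[2][2]; print("normal",u.round(2))
E
python3 - <<'E'
from h import *
f,P=beads(); s=manip.read_state(); tilt(f,P,s); go(507,297,158,-1.1)
E
```

```text
side yellow 39 [326. 214.] [500.  22.  28.]
pan n 395
[[-77. -31. -33.]
 [-36. -13. -30.]
 [  6.  35. -19.]]
normal [ 0.04  0.03 -1.  ]
t 31.1 pos [562.6  83.9 157.9] yaw -1.14 F [-0.7 -0.4 -1.8] gap 17.8 j [0.08 0.38 1.52 0.   1.24 1.67]  MOVE [-5.980e-02 -2.119e-01 -1.000e-04] -0.0006
```

```bash
python3 - <<'E'
from h import *
f,P,c=cam("side"); hs=cv2.cvtColor(f,cv2.COLOR_BGR2HSV)
a=cv2.imread("pics/side0.png"); ha=cv2.cvtColor(a,cv2.COLOR_BGR2HSV); print("bead colours",ha[223,299],ha[222,299],ha[232,311], ha[230,310])
e=manip.read_state()["eef_pos"]; d=P-e
k=(hs[...,1]>130)&(abs(d[...,1])<36)&(d[...,0]<-5)&(d[...,0]>-90)&(d[...,2]>-32)&(d[...,2]<5)
print(k.sum()); v,u=np.nonzero(k); 
if k.sum(): print(u.min(),u.max(),v.min(),v.max(),hs[k].mean(0),np.percentile(d[k],[5,50,95],axis=0).round())
t=(abs(P[...,0]-540)<70)&(abs(P[...,1]-80)<32)&(P[...,2]>15)&(P[...,2]<32)&(hs[...,1]>170)
print("in trough",t.sum())
E
```

```text
bead colours [ 17 185 255] [ 18 182 255] [ 16 187 255] [ 16 188 255]
107
294 317 189 209 [ 15.05607477 175.87850467 244.00934579] [[-76.  11. -20.]
 [-62.  23.  -9.]
 [ -8.  32.  -5.]]
in trough 0
```

Two beads are on the pan near the lip; carry gently.

>>> move_arm(
  moves=[
    [-0.001,-0.002,0,0],
    [-0.003,-0.006,0,0],
    [-0.006,-0.012,0,0],
    [-0.009,-0.02,0,0],
    [-0.012,-0.03,0,0],
    [-0.016,-0.042,0,0],
    [-0.02,-0.056,0,0],
    [-0.024,-0.072,0,0],
    [-0.028,-0.088,0,0],
    [-0.032,-0.104,0,0],
    [-0.036,-0.12,0,0],
    [-0.04,-0.136,0,0],
  ],
)

```text
clock: 32.4
eef_pos: [525.0, 222.1, 157.9]
eef_rot: [-3.142, -0.0, -0.02]
wrist_force: [0.4, 0.6, -1.9]
finger_gap: 17.5
finger_force: 50.0
```

>>> move_arm(
  moves=[
    [-0.004,-0.016,0,0],
    [-0.008,-0.03,0,0],
    [-0.011,-0.042,0,0],
    [-0.014,-0.053,0,0],
    [-0.016,-0.062,0,0],
    [-0.018,-0.069,0,0],
    [-0.019,-0.074,0,0],
    [-0.02,-0.076,0,0],
    [-0.02,-0.076,0,0],
    [-0.02,-0.076,0,0],
  ],
)

```text
clock: 33.4
eef_pos: [507.0, 296.8, 158.0]
eef_rot: [3.142, -0.0, -0.02]
wrist_force: [-0.1, -1.0, -1.6]
finger_gap: 18.0
finger_force: 50.0
```

```bash
sed -i 's/(H>3)&(H<17)&(S>190)&(V>150)/(H>10)\&(H<20)\&(S>165)\&(V>200)/' h.py; python3 - <<'E'
from h import *
go(507,297,158,-1.1); f,P=beads(); cv2.imwrite("pics/s10.png",f[150:380,160:420]); s=manip.read_state(); tilt(f,P,s)
Z=P[...,2]
print("bowl",circ(P,cls((Z>100)&(Z<109)&(abs(P[...,0]-469)<75)&(abs(P[...,1]-297)<75)&(f[...,2]>f[...,0]+30),(0,0,640,400))))
E
```

```text
t 33.4 pos [507.  296.8 158. ] yaw -1.15 F [-0.1 -1.  -1.6] gap 18.0 j [ 0.47  0.42  1.47 -0.    1.25  2.06]  MOVE [-0.     -0.0002 -0.    ] -0.001
side orange 50 [271. 261.] [489. 318. 149.]
side orange 12 [245. 264.] [604. 292.  31.]
side orange 77 [288. 271.] [439. 322. 149.]
side yellow 44 [313. 202.] [561.  -6.  27.]
side yellow 42 [326. 213.] [499.  21.  27.]
pan n 932
[[ -98.  -30. -109.]
 [ -40.   -2.  -32.]
 [  50.   36.  -20.]]
normal [ 0.12 -0.95 -0.28]
bowl (array([468.4, 298.2]), 60.1, np.float64(104.3), np.int64(304))
```

View pics/s10.png

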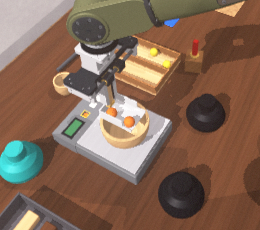

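Scoop with two beads (crop 112,112; 129,122) is over the bowl. Shift a little, then loosen the grip so the pan swings lip-down about the pads.

>>> move_arm(
  moves=[
    [0,0.002,-0.002,0],
    [0,0.005,-0.006,0],
    [0,0.007,-0.01,0],
    [0,0.008,-0.012,0],
    [0,0.008,-0.012,0],
    [0,0.008,-0.012,0],
  ],
  squeeze=12,
)

```text
clock: 34.05
eef_pos: [506.7, 289.1, 170.0]
eef_rot: [-3.142, -0.0, -0.02]
wrist_force: [-0.6, -0.4, -1.3]
finger_gap: 18.3
finger_force: 12.0
```

```bash
python3 - <<'E'
from h import *
f,P=beads(); go(507,289,170,-1.1)
E
```

```text
side orange 48 [272. 256.] [489. 310. 161.]
side orange 74 [290. 266.] [439. 314. 161.]
side orange 11 [245. 264.] [603. 292.  31.]
side yellow 43 [313. 201.] [561.  -6.  27.]
side yellow 43 [326. 213.] [500.  21.  27.]
t 34.1 pos [506.7 289.1 169.8] yaw -1.13 F [-0.5 -0.1 -0.8] gap 18.1 j [0.46 0.4  1.47 0.   1.27 2.05]  MOVE [ 0.0003  0.0001 -0.0002] -0.0006
```

>>> move_arm(
  moves=[
    [0,0,0,0],
    [0,0,0,0],
    [0,0,0,0],
  ],
  squeeze=6,
)

```text
clock: 34.4
eef_pos: [506.7, 289.1, 169.8]
eef_rot: [3.141, 0.0, -0.02]
wrist_force: [-0.1, -0.8, -2.3]
finger_gap: 17.9
finger_force: 6.0
```

```bash
python3 - <<'E'
from h import *
f,P=beads(); go(507,289,170,-1.1)
E
```

```text
side orange 47 [272. 256.] [489. 310. 161.]
side orange 75 [290. 266.] [439. 314. 161.]
side orange 12 [245. 264.] [604. 294.  32.]
side yellow 44 [313. 202.] [561.  -6.  26.]
side yellow 42 [326. 214.] [500.  20.  27.]
t 34.5 pos [506.7 289.1 169.9] yaw -1.13 F [-0.2 -0.3 -0.7] gap 18.2 j [ 0.46  0.4   1.47 -0.    1.27  2.05]  MOVE [ 0.0003  0.0001 -0.0001] -0.0005
```

>>> move_arm(
  moves=[
    [0,0,0,0],
    [0,0,0,0],
    [0,0,0,0],
  ],
  squeeze=4,
)

```text
clock: 34.75
eef_pos: [506.7, 289.1, 169.9]
eef_rot: [-3.142, 0.0, -0.02]
wrist_force: [0.6, 0.7, -1.8]
finger_gap: 18.4
finger_force: 4.0
```

```bash
python3 - <<'E'
from h import *
f,P=beads(); go(507,289,170,-1.1)
E
```

```text
side orange 47 [272. 255.] [488. 309. 162.]
side orange 74 [290. 266.] [439. 315. 161.]
side orange 12 [245. 264.] [604. 293.  31.]
side yellow 43 [313. 202.] [561.  -5.  26.]
side yellow 41 [326. 214.] [499.  22.  27.]
t 34.8 pos [506.8 289.1 170. ] yaw -1.14 F [ 0.   0.5 -1.5] gap 18.0 j [0.46 0.4  1.47 0.   1.27 2.05]  MOVE [ 0.0002  0.0001 -0.    ] -0.0006
```

>>> move_arm(
  moves=[
    [0,0,0,0],
    [0,0,0,0],
  ],
  squeeze=3,
)

```text
clock: 35.0
eef_pos: [506.7, 289.1, 169.9]
eef_rot: [-3.142, 0.0, -0.02]
wrist_force: [-0.2, 0.3, -1.6]
finger_gap: 18.0
finger_force: 3.0
```

```bash
python3 - <<'E'
from h import *
f,P=beads(); go(507,289,170,-1.1)
E
```

```text
side orange 45 [272. 256.] [489. 309. 161.]
side orange 75 [290. 266.] [439. 314. 161.]
side orange 12 [245. 264.] [604. 292.  31.]
side yellow 44 [313. 202.] [561.  -6.  27.]
side yellow 43 [326. 213.] [500.  22.  28.]
t 35.0 pos [506.7 289.  169.9] yaw -1.14 F [ 0.3 -0.9 -1. ] gap 18.0 j [0.46 0.4  1.47 0.   1.27 2.05]  MOVE [ 0.0003  0.     -0.0001] -0.0006
```

Even 3 N holds the scoop level, so I'll use the bowl's rim as the fulcrum: rest the pan's rear on the near rim and release, letting it tip by its own weight.

>>> move_arm(
  moves=[
    [0.001,-0.001,0,0],
    [0.002,-0.002,0,0],
    [0.004,-0.004,0.002,0],
    [0.006,-0.006,0.006,0],
    [0.008,-0.007,0.012,0],
    [0.009,-0.008,0.018,0],
    [0.009,-0.008,0.023,0],
    [0.009,-0.008,0.027,0],
    [0.009,-0.008,0.028,0],
    [0.009,-0.008,0.028,0],
  ],
  squeeze=15,
)

```text
clock: 36.05
eef_pos: [515.9, 296.9, 141.9]
eef_rot: [3.142, 0.0, -0.02]
wrist_force: [-0.1, 0.4, -1.3]
finger_gap: 17.7
finger_force: 15.0
```

```bash
python3 - <<'E'
from h import *
f,P=beads(); go(516,297,140,-1.1); tilt(f,P,manip.read_state()); Z=P[...,2]
print("bowl",circ(P,cls((Z>100)&(Z<108)&(abs(P[...,0]-469)<75)&(abs(P[...,1]-297)<75)&(f[...,2]>f[...,0]+30),(0,0,640,400))))
E
```

```text
side orange 50 [269. 264.] [498. 317. 133.]
side orange 12 [245. 264.] [604. 293.  31.]
side orange 76 [286. 274.] [448. 322. 132.]
side yellow 44 [313. 202.] [561.  -5.  28.]
side yellow 43 [326. 213.] [500.  22.  27.]
t 36.1 pos [516.  296.9 142.1] yaw -1.14 F [ 0.2 -0.4 -1.7] gap 18.2 j [ 0.46  0.46  1.46 -0.    1.23  2.05]  MOVE [ 0.     -0.0001  0.0021] -0.0007
pan n 894
[[ -98.  -30. -107.]
 [ -33.    1.  -32.]
 [  58.   37.  -20.]]
normal [-0.01 -0.89 -0.46]
bowl (array([468.9, 297.9]), 60.2, np.float64(104.1), np.int64(327))
```

>>> move_arm(
  moves=[
    [0,0,0.001,0],
    [0,0,0.002,0],
    [0,0,0.002,0],
  ],
  squeeze=5,
)

```text
clock: 36.4
eef_pos: [515.9, 296.9, 139.9]
eef_rot: [-3.142, 0.0, -0.02]
wrist_force: [0.1, 0.0, -1.2]
finger_gap: 17.8
finger_force: 5.0
```

>>> move_arm(
  moves=[
    [0,0,0,0],
    [0,0,0,0],
    [0,0,0,0],
    [0,0,0,0],
    [0,0,0,0],
  ],
  jaw=0.024,
)

```text
clock: 36.9
eef_pos: [515.9, 296.9, 140.0]
eef_rot: [-3.142, -0.0, -0.02]
wrist_force: [0.1, -0.5, 0.1]
finger_gap: 23.9
finger_force: 0.0
```

```bash
python3 - <<'E'
from h import *
f,P=beads(); cv2.imwrite("pics/s11.png",cv2.resize(f[200:320,190:350],(800,600))); go(516,297,140,-1.1); tilt(f,P,manip.read_state()); Z=P[...,2]
print("bowl",circ(P,cls((Z>95)&(Z<112)&(abs(P[...,0]-469)<75)&(abs(P[...,1]-297)<75)&(f[...,2]>f[...,0]+30),(0,0,640,400))))
E
```

```text
side orange 14 [245. 264.] [603. 292.  31.]
side orange 58 [297. 278.] [440. 288.  78.]
side orange 32 [290. 284.] [445. 312.  81.]
side yellow 44 [313. 202.] [561.  -5.  26.]
side yellow 43 [326. 213.] [500.  22.  27.]
t 37.0 pos [515.9 296.9 140. ] yaw -1.13 F [-0.3  0.3 -0.9] gap 23.8 j [0.46 0.46 1.46 0.   1.22 2.05]  MOVE [ 0.0001 -0.0001 -0.    ] -0.0006
pan n 984
[[ -98.  -31. -105.]
 [ -31.    6.  -64.]
 [  58.   36.  -22.]]
normal [ 0.05 -0.96 -0.28]
bowl (array([468.3, 298.9]), 59.6, np.float64(103.8), np.int64(426))
```

View pics/s11.png

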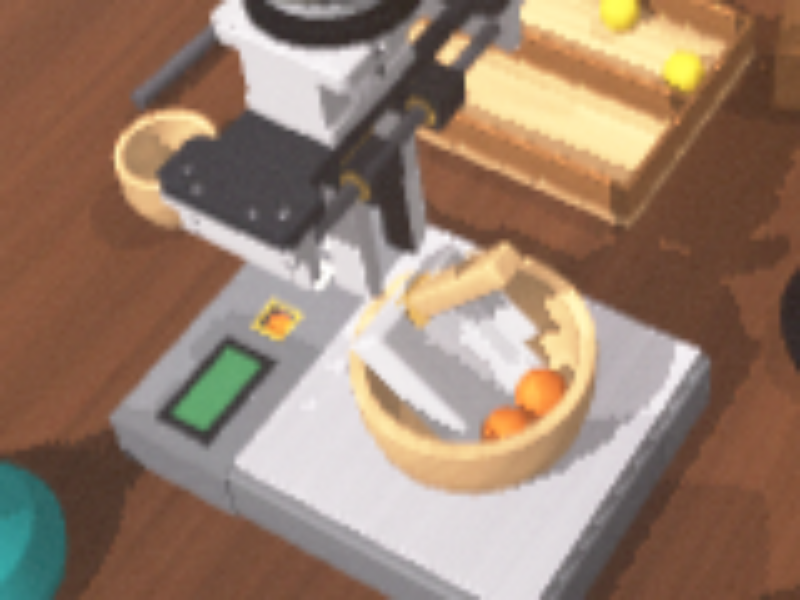

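Beads (crop 540,393; 505,425) are in the bowl; the scoop leans in it lip-down, rear on the near rim, handle sloping toward -x (415,305 → 505,255). Locate the handle.

```bash
python3 - <<'E'
from h import *
f,P,c=cam("side"); hs=cv2.cvtColor(f,cv2.COLOR_BGR2HSV)
sub=np.zeros((400,640),bool); cv2_poly=np.array([[270,257],[288,247],[296,251],[277,267]])
m=np.zeros((400,640),np.uint8); cv2.fillPoly(m,[cv2_poly],1)
k=(m>0)&(hs[...,1]>60)&(hs[...,0]<30)&(P[...,2]>85)&(P[...,0]<515)
q=P[k]; q=q[~np.isnan(q).any(1)]; print(len(q)); mu=q.mean(0); U,S,V=np.linalg.svd(q-mu); print(mu.round(1),V.round(2),(S/np.sqrt(len(q))).round(1))
t=(q-mu)@V[0]; i=np.argsort(t); print(q[i][::max(1,len(q)//14)].round())
# top view
f,P,c=cam("top"); 
g=(abs(P[...,0]-469)<75)&(abs(P[...,1]-297)<60)&(P[...,2]>108)&(P[...,2]<165); print("top n",g.sum())
for p in P[g][::max(1,g.sum()//20)]: print(p.round())
E
```

```text
180
[468.3 300.7 163.3] [[ 0.65 -0.1  -0.76]
 [ 0.23  0.97  0.07]
 [-0.73  0.23 -0.65]] [28.5  9.1  4.8]
[[445. 304. 193.]
 [445. 301. 189.]
 [443. 304. 186.]
 [445. 293. 186.]
 [447. 307. 179.]
 [458. 306. 179.]
 [463. 303. 177.]
 [459. 307. 164.]
 [471. 306. 163.]
 [471. 306. 156.]
 [474. 307. 148.]
 [486. 305. 149.]
 [490. 304. 142.]
 [490. 306. 132.]
 [502. 297. 134.]]
top n 14
[514. 266. 117.]
[515. 264. 113.]
[512. 263. 118.]
[509. 263. 118.]
[507. 264. 115.]
[504. 262. 120.]
[502. 263. 117.]
[499. 263. 115.]
[497. 264. 114.]
[487. 246. 110.]
[478. 244. 108.]
[467. 241. 108.]
[465. 241. 108.]
[455. 241. 108.]
```

>>> move_arm(
  moves=[
    [0,0,-0.03,0],
    [0,0,-0.07,0],
    [0,0,-0.09,0],
    [-0.02,0,-0.09,0],
    [-0.041,0,-0.09,0],
    [-0.041,0,-0.09,0],
    [-0.041,0,-0.06,0],
    [-0.041,0,-0.03,0],
    [-0.041,0,-0.01,0],
    [-0.041,0,-0.004,0],
    [-0.041,0,-0.004,0],
    [-0.041,0,-0.004,0],
  ],
  jaw=0.036,
)

```text
clock: 38.25
eef_pos: [475.6, 297.9, 145.1]
eef_rot: [-3.141, -0.001, -0.02]
wrist_force: [-0.1, -0.1, -0.2]
finger_gap: 36.0
finger_force: 0.0
```

>>> move_arm(
  moves=[
    [0,0,0,0],
    [0,0,0,0],
    [0,0,0,0],
    [0,0,0,0],
    [0,0,0,0],
  ],
  jaw=0.008,
  squeeze=40,
)

```text
clock: 38.75
eef_pos: [475.1, 297.7, 144.4]
eef_rot: [-3.141, -0.001, -0.02]
wrist_force: [0.7, -0.5, 3.2]
finger_gap: 17.6
finger_force: 39.9
```

>>> move_arm(
  moves=[
    [0,0,-0.003,0],
    [0,0,-0.008,0],
    [0,0,-0.015,0],
    [0,0,-0.025,0],
    [0,0,-0.037,0],
    [0,0,-0.05,0],
    [0,0,-0.065,0],
    [0,0,-0.08,0],
    [0,0,-0.09,0],
    [0,0,-0.09,0],
  ],
)

```text
clock: 39.75
eef_pos: [475.3, 298.0, 235.7]
eef_rot: [-3.14, -0.002, -0.02]
wrist_force: [-0.8, 0.4, -2.1]
finger_gap: 17.6
finger_force: 39.9
```

```bash
cat >> h.py <<'E'
def bowlpos():
    for n in ("side","top"):
        f,P,c=cam(n); Z=P[...,2]
        print(n,"bowl",circ(P,cls((Z>95)&(Z<112)&(abs(P[...,0]-469)<95)&(abs(P[...,1]-297)<90)&(f[...,2]>f[...,0]+30),(0,0,640,400))))
E
python3 - <<'E'
from h import *
f,P=beads(); go(516,297,140,-1.1); tilt(f,P,manip.read_state()); cv2.imwrite("pics/s12.png",cv2.resize(f[180:320,190:350],(800,600))); bowlpos()
E
```

```text
side orange 12 [245. 264.] [604. 293.  31.]
side orange 72 [293. 269.] [464. 271.  77.]
side orange 64 [283. 280.] [468. 310.  79.]
side yellow 43 [313. 202.] [560.  -5.  27.]
side yellow 42 [326. 214.] [500.  23.  28.]
t 39.8 pos [475.  297.8 234.5] yaw -1.13 F [-0.2 -0.8 -1.3] gap 17.4 j [0.49 0.3  1.45 0.   1.39 2.09]  MOVE [0.0409 0.     0.0945] -0.0006
pan n 867
[[-21. -31. -84.]
 [  2.   3. -58.]
 [ 37.  34. -24.]]
normal [-0.72 -0.03  0.7 ]
side bowl (array([469.4, 298.8]), 60.4, np.float64(103.7), np.int64(443))
top bowl (array([469.6, 265.2]), 49.5, np.float64(104.8), np.int64(159))
```

Both orange beads are in the bowl and the scoop is held at about 46° tilt. Carry it to the yellow lane, to be rotated flat there by swinging about its lip.

```bash
python3 - <<'E'
from h import *
go(608,4.8,180,-1.1)
E
```

```text
t 39.9 pos [474.7 297.6 233.3] yaw -1.13 F [ 0.1 -0.5 -0.7] gap 17.1 j [0.49 0.3  1.45 0.   1.39 2.09]  MOVE [0.1391 0.2901 0.0533] -0.0006
```

>>> move_arm(
  moves=[
    [0.01,0.015,0,0],
    [0.03,0.04,0.01,0],
    [0.05,0.08,0.02,0],
    [0.07,0.12,0.04,0],
    [0.09,0.16,0.05,0],
    [0.11,0.2,0.05,0],
    [0.125,0.24,0.05,0],
    [0.135,0.27,0.05,0],
    [0.138,0.288,0.05,0],
    [0.138,0.29,0.055,0],
    [0.138,0.29,0.055,0],
    [0.138,0.29,0.055,0],
  ],
)

```text
clock: 41.1
eef_pos: [606.8, 6.4, 178.7]
eef_rot: [-3.141, 0.001, -0.018]
wrist_force: [-0.1, 0.6, -2.1]
finger_gap: 17.6
finger_force: 39.9
```

```bash
python3 - <<'E'
from h import *
f,P=beads(); s=manip.read_state(); go(608,4.8,100,-1.1); tilt(f,P,s)
e=s["eef_pos"]; d=P-e; hs=cv2.cvtColor(f,cv2.COLOR_BGR2HSV)
k=(hs[...,1]<45)&(hs[...,2]>140)&(abs(d[...,1])<38)&(d[...,2]<-60)&(d[...,2]>-110)&(abs(d[...,0])<60)
q=d[k]; o=np.argsort(q[:,2])[:8]; print(q[o].round(1))
E
```

```text
side orange 11 [245. 264.] [604. 292.  31.]
side orange 73 [294. 269.] [460. 271.  77.]
side orange 72 [283. 280.] [467. 310.  77.]
side yellow 43 [313. 201.] [561.  -6.  27.]
side yellow 43 [326. 213.] [500.  22.  28.]
t 41.1 pos [606.9   6.4 179. ] yaw -1.05 F [-0.5 -0.3 -0.3] gap 17.8 j [-0.05  0.45  1.38  0.    1.31  1.54]  MOVE [0.0012 0.0015 0.079 ] 0.0009
pan n 514
[[-22. -32. -86.]
 [  3.  -1. -56.]
 [ 37.  35. -25.]]
normal [-0.72 -0.05  0.69]
[[-18.2  -2.4 -90.2]
 [-22.5  -1.3 -87.6]
 [-20.4  -4.9 -87.2]
 [-21.9   9.6 -87.1]
 [-19.9   6.1 -86.7]
 [-18.6  21.8 -86.7]
 [-22.5 -25.7 -86.6]
 [-22.2 -20.2 -86.4]]
```

>>> move_arm(
  moves=[
    [0.001,0.0015,0.02,0],
    [0.001,0.0015,0.045,0],
    [0.001,0.0015,0.065,0],
    [0.001,0.0015,0.077,0],
    [0.001,0.0015,0.082,0],
    [0.001,0.0015,0.082,0],
  ],
)

```text
clock: 41.75
eef_pos: [608.1, 3.9, 97.0]
eef_rot: [-3.142, 0.0, -0.019]
wrist_force: [0.1, 0.7, -1.0]
finger_gap: 17.6
finger_force: 39.9
```

>>> move_arm(
  moves=[
    [0,0,0.001,0],
    [0,0,0.002,0],
    [0,0,0.003,0],
    [0,0,0.004,0],
    [0,0,0.005,0],
    [0,0,0.005,0],
  ],
  squeeze=8,
)

```text
clock: 42.35
eef_pos: [609.4, 3.3, 93.7]
eef_rot: [3.141, -0.004, -0.02]
wrist_force: [1.3, -1.0, 7.5]
finger_gap: 17.7
finger_force: 8.0
```

```bash
python3 - <<'E'
from h import *
f,P=beads(); s=manip.read_state(); go(608,4.8,90,-1.1); tilt(f,P,s)
E
```

```text
side orange 11 [245. 264.] [605. 293.  31.]
side orange 71 [294. 270.] [461. 271.  77.]
side orange 62 [283. 280.] [467. 310.  79.]
side yellow 44 [313. 202.] [561.  -5.  27.]
side yellow 43 [326. 213.] [500.  21.  27.]
t 42.4 pos [609.4   3.3  93.7] yaw -1.14 F [ 2.3 -0.   8. ] gap 17.8 j [-0.05  0.54  1.46 -0.    1.14  1.54]  MOVE [-0.0015 -0.0015  0.0037] -0.0007
pan n 432
[[-22. -32. -85.]
 [  5.  -2. -55.]
 [ 35.  34. -23.]]
normal [ 0.71  0.05 -0.7 ]
```

>>> move_arm(
  moves=[
    [0.005,0,0.001,0],
    [0.0105,0,0.0025,0],
    [0.019,0,0.0055,0],
    [0.027,0,0.0095,0],
    [0.035,0,0.0145,0],
    [0.043,0,0.0195,0],
    [0.05,0,0.025,0],
    [0.056,0,0.0315,0],
    [0.062,0,0.038,0],
    [0.065,0,0.042,0],
    [0.065,0,0.044,0],
    [0.065,0,0.044,0],
  ],
  squeeze=5,
)

```text
clock: 43.6
eef_pos: [673.4, 2.3, 47.7]
eef_rot: [-3.142, -0.0, -0.02]
wrist_force: [2.0, -0.9, 1.6]
finger_gap: 18.1
finger_force: 5.0
```

```bash
python3 - <<'E'
from h import *
f,P=beads(); s=manip.read_state(); go(608,4.8,90,-1.1); tilt(f,P,s)
E
```

```text
side orange 12 [245. 264.] [604. 292.  31.]
side orange 72 [294. 270.] [460. 271.  77.]
side orange 61 [283. 280.] [469. 310.  79.]
side yellow 44 [313. 202.] [561.  -5.  26.]
side yellow 43 [326. 213.] [500.  23.  27.]
t 43.6 pos [673.3   2.3  47.7] yaw -1.14 F [ 0.9 -0.3  0.7] gap 18.1 j [-0.05  0.72  1.27  0.    1.15  1.54]  MOVE [-0.0653 -0.0013 -0.0423] -0.0006
pan n 350
[[-86. -31. -42.]
 [-42. -13. -38.]
 [ -2.  21. -18.]]
normal [ 0.08 -0.09 -0.99]
```

Scoop is nearly flat. Release, check its position, and regrip low and centred.

>>> move_arm(
  moves=[
    [0,0,0,0],
    [0,0,0,0],
    [0,0,0,0],
  ],
  jaw=0.034,
)

```text
clock: 43.95
eef_pos: [672.9, 2.3, 47.7]
eef_rot: [-3.142, 0.001, -0.02]
wrist_force: [0.4, 0.6, 0.4]
finger_gap: 33.8
finger_force: 0.0
```

```bash
python3 - <<'E'
from h import *
f,P=beads(); s=manip.read_state(); go(608,4.8,90,-1.1); tilt(f,P,s); e=s["eef_pos"]
hs=cv2.cvtColor(f,cv2.COLOR_BGR2HSV); d=P-e
k=(hs[...,1]<45)&(hs[...,2]>140)&(abs(d[...,1])<25)&(P[...,2]>4)&(P[...,2]<14)&(d[...,0]<-20)&(d[...,0]>-110); q=P[k]; print("floor",np.percentile(q,[0.5,2,50,99],axis=0).round(1))
h=(hs[...,0]<30)&(hs[...,1]>60)&(abs(d[...,1])<16)&(abs(d[...,0]+5)<25)&(P[...,2]>55)&(P[...,2]<115); q=P[h]; print("handle",len(q)); 
if len(q)>5: print(np.percentile(q,[5,50,95],axis=0).round(1))
E
```

```text
side orange 12 [245. 264.] [603. 293.  32.]
side orange 71 [294. 270.] [461. 271.  78.]
side orange 61 [283. 280.] [469. 310.  79.]
side yellow 43 [313. 201.] [561.  -7.  25.]
side yellow 42 [326. 213.] [500.  22.  27.]
t 44.0 pos [673.    2.3  47.8] yaw -1.13 F [-0.1 -0.3  0.3] gap 33.8 j [-0.05  0.72  1.27  0.    1.15  1.54]  MOVE [-0.065  -0.0012 -0.0422] -0.0006
pan n 356
[[-86. -32. -42.]
 [-43. -13. -39.]
 [ -3.  19. -19.]]
normal [ 0.08 -0.11 -0.99]
floor [[586.7 -22.5   4.7]
 [587.1 -21.6   5. ]
 [616.3  -2.4   8. ]
 [651.7  17.9  11.6]]
handle 98
[[657.3  -4.   59.9]
 [660.3  10.3  87.3]
 [669.7  13.7 113.3]]
```

>>> move_arm(
  moves=[
    [-0.004,0,0,0],
    [-0.007,0,0,0],
    [-0.007,0,0.004,0],
    [-0.007,0,0.0065,0],
    [-0.007,0,0.0065,0],
  ],
)

```text
clock: 44.5
eef_pos: [665.8, 2.4, 40.8]
eef_rot: [-3.142, 0.001, -0.02]
wrist_force: [0.1, 0.1, -0.9]
finger_gap: 33.9
finger_force: 0.0
```

>>> move_arm(
  moves=[
    [0,0,0,0],
    [0,0,0,0],
    [0,0,0,0],
    [0,0,0,0],
    [0,0,0,0],
  ],
  jaw=0.008,
  squeeze=50,
)

```text
clock: 45.0
eef_pos: [666.2, 2.4, 41.5]
eef_rot: [3.142, -0.0, -0.02]
wrist_force: [0.7, 0.6, -0.3]
finger_gap: 17.8
finger_force: 50.0
```

>>> move_arm(
  moves=[
    [-0.004,0,0,0],
    [-0.01,0,0,0],
    [-0.018,0,0,0],
    [-0.026,0,0,0],
    [-0.034,0,0,0],
    [-0.042,0,0,0],
    [-0.05,0,0,0],
    [-0.058,0,0,0],
    [-0.066,0,0,0],
    [-0.074,0,0,0],
    [-0.08,0,0,0],
    [-0.083,0,0,0],
  ],
)

```text
clock: 46.2
eef_pos: [582.6, 4.0, 41.5]
eef_rot: [-3.142, 0.0, -0.02]
wrist_force: [0.9, 0.8, -0.6]
finger_gap: 18.0
finger_force: 50.0
```

```bash
python3 - <<'E'
from h import *
f,P=beads(); s=manip.read_state(); go(561.4,5.7,41,-1.1); tilt(f,P,s)
E
```

```text
side orange 12 [245. 264.] [604. 293.  32.]
side orange 71 [294. 270.] [461. 271.  77.]
side orange 60 [283. 280.] [468. 310.  79.]
side yellow 72 [330. 211.] [495.  10.  29.]
t 46.2 pos [582.5   4.   41.5] yaw -1.14 F [-1.8 -0.4  1. ] gap 18.2 j [-0.06  0.55  1.57  0.    1.02  1.53]  MOVE [-0.0211 -0.0013  0.0005] -0.0006
pan n 287
[[-66. -32. -37.]
 [-32. -11. -33.]
 [  4.  16. -20.]]
normal [ 0.02 -0.1  -0.99]
```

>>> move_arm(
  moves=[
    [-0.003,0,0,0],
    [-0.007,0,0,0],
    [-0.011,0,0,0],
    [-0.015,0,0,0],
    [-0.018,0,0,0],
    [-0.02,0,0,0],
    [-0.0205,0,0,0],
    [-0.0205,0,0,0],
  ],
)

```text
clock: 47.05
eef_pos: [563.3, 4.4, 41.7]
eef_rot: [-3.142, -0.002, -0.02]
wrist_force: [4.9, 0.4, 0.5]
finger_gap: 17.8
finger_force: 50.0
```

```bash
python3 - <<'E'
from h import *
f,P=beads(); s=manip.read_state(); go(561.4,5.7,41,-1.1); tilt(f,P,s)
E
```

```text
side orange 11 [245. 264.] [604. 292.  32.]
side orange 70 [294. 270.] [460. 272.  77.]
side orange 65 [283. 280.] [467. 310.  78.]
side yellow 77 [329. 211.] [495.  13.  30.]
t 47.1 pos [563.3   4.4  41.7] yaw -1.13 F [ 5.2  0.7 -0.9] gap 17.6 j [-0.06  0.51  1.63  0.    0.99  1.53]  MOVE [-0.0019 -0.0012  0.0007] -0.0006
pan n 211
[[-50. -31. -37.]
 [-23. -14. -33.]
 [  4.  15. -19.]]
normal [ 0.06 -0.12 -0.99]
```

>>> move_arm(
  moves=[
    [0,0,-0.002,0],
    [0,0,-0.006,0],
    [0,0,-0.014,0],
    [0,0,-0.026,0],
    [0,0,-0.04,0],
    [0,0,-0.056,0],
    [0,0,-0.072,0],
    [0,0,-0.088,0],
    [0,0,-0.102,0],
    [0,0,-0.112,0],
    [0,0,-0.117,0],
    [0,0,-0.118,0],
  ],
)

```text
clock: 48.3
eef_pos: [562.6, 4.4, 159.7]
eef_rot: [3.142, -0.0, -0.02]
wrist_force: [0.3, 0.1, -1.7]
finger_gap: 17.9
finger_force: 50.0
```

```bash
python3 - <<'E'
from h import *
f,P=beads(); s=manip.read_state(); go(516,297,158,-1.1); tilt(f,P,s); cv2.imwrite("pics/s13.png",f)
hs=cv2.cvtColor(f,cv2.COLOR_BGR2HSV); e=s["eef_pos"]
k=(hs[...,0]>20)&(hs[...,0]<36)&(hs[...,1]>120)&(abs(P[...,0]-e[0]+50)<60)&(abs(P[...,1]-e[1])<45)&(P[...,2]>120)&(P[...,2]<165); q=P[k]-e
H,xe,ye=np.histogram2d(q[:,0],q[:,1],bins=[np.arange(-90,20,10),np.arange(-40,41,10)]); print(H.astype(int))
t=(hs[...,0]>20)&(hs[...,0]<36)&(hs[...,1]>150)&(abs(P[...,0]-540)<70)&(abs(P[...,1]-5)<33)&(P[...,2]<40); print("left in trough",t.sum())
E
```

```text
side orange 11 [245. 264.] [603. 292.  31.]
side orange 71 [294. 269.] [460. 271.  77.]
side orange 73 [283. 280.] [467. 310.  78.]
side yellow 93 [331. 183.] [492.  14. 147.]
t 48.4 pos [562.5   4.4 159.3] yaw -1.13 F [ 0.6 -0.  -1.2] gap 17.9 j [-0.06  0.37  1.54  0.    1.23  1.53]  MOVE [-0.0523 -0.2916  0.0014] -0.0006
pan n 377
[[-79. -31. -36.]
 [-29.   0. -32.]
 [  4.  35. -19.]]
normal [ 0.05  0.03 -1.  ]
[[ 0  0  1  0  0  0  0  0]
 [ 0  1 14 16  3 15 12  0]
 [ 0  3  4 13  2 11 12  0]
 [ 0  0  1  1  0  3  0  0]
 [ 0  0  0  0  0  0  0  0]
 [ 0  0  0  0  0  0  0  0]
 [ 0  0  0  0  0  0  0  0]
 [ 0  0  0  0  0  0  0  0]
 [ 0  0  0  0  1  1  0  0]
 [ 0  0  0  0  0  1  0  0]]
left in trough 0
```

Both yellow beads are on the pan, none left in the trough. Carry gently to the bowl.

>>> move_arm(
  moves=[
    [-0.001,-0.003,0,0],
    [-0.003,-0.008,0,0],
    [-0.005,-0.016,0,0],
    [-0.008,-0.027,0,0],
    [-0.011,-0.041,0,0],
    [-0.014,-0.057,0,0],
    [-0.017,-0.075,0,0],
    [-0.02,-0.094,0,0],
    [-0.023,-0.113,0,0],
    [-0.026,-0.132,0,0],
    [-0.029,-0.151,0,0],
    [-0.032,-0.17,0,0],
  ],
)

```text
clock: 49.55
eef_pos: [533.4, 176.9, 159.5]
eef_rot: [-3.142, -0.0, -0.019]
wrist_force: [-0.6, -0.3, -0.4]
finger_gap: 17.6
finger_force: 50.0
```

>>> move_arm(
  moves=[
    [-0.003,-0.019,0,0],
    [-0.006,-0.038,0,0],
    [-0.009,-0.055,0,0],
    [-0.012,-0.071,0,0],
    [-0.014,-0.085,0,0],
    [-0.016,-0.097,0,0],
    [-0.018,-0.107,0,0],
    [-0.019,-0.114,0,0],
    [-0.02,-0.119,0,0],
    [-0.0205,-0.1215,0,0],
    [-0.0205,-0.1215,0,0],
    [-0.0205,-0.1215,0,0],
  ],
)

```text
clock: 50.75
eef_pos: [516.0, 296.6, 159.4]
eef_rot: [3.142, 0.0, -0.02]
wrist_force: [-0.1, -0.4, -2.0]
finger_gap: 18.1
finger_force: 50.0
```

```bash
python3 - <<'E'
from h import *
f,P=beads(); s=manip.read_state(); go(516,297.5,142,-1.1); tilt(f,P,s); bowlpos()
E
```

```text
side orange 12 [245. 264.] [605. 292.  30.]
side orange 33 [282. 281.] [468. 314.  78.]
side yellow 142 [291. 264.] [446. 304. 148.]
t 50.8 pos [516.  296.6 159.5] yaw -1.16 F [-0.2  0.5 -1.5] gap 17.7 j [ 0.46  0.44  1.44 -0.    1.26  2.05]  MOVE [-0.0001 -0.0009  0.0175] -0.001
pan n 778
[[ -97.  -30. -110.]
 [ -27.    6.  -34.]
 [  40.   35.  -19.]]
normal [-0.05 -0.93 -0.37]
side bowl (array([468.8, 297.9]), 60.5, np.float64(103.9), np.int64(372))
top bowl (array([486.1, 253.6]), 36.0, np.float64(104.9), np.int64(98))
```

>>> move_arm(
  moves=[
    [0,-0.001,0.002,0],
    [0,-0.001,0.006,0],
    [0,-0.001,0.011,0],
    [0,-0.001,0.015,0],
    [0,-0.001,0.0175,0],
    [0,-0.001,0.0185,0],
    [0,-0.001,0.0185,0],
    [0,-0.001,0.0185,0],
  ],
  squeeze=10,
)

```text
clock: 51.7
eef_pos: [516.0, 297.9, 141.0]
eef_rot: [-3.141, -0.0, -0.02]
wrist_force: [-0.2, 0.6, -2.2]
finger_gap: 18.0
finger_force: 10.0
```

>>> move_arm(
  moves=[
    [0,0,0,0],
    [0,0,0,0],
    [0,0,0,0],
    [0,0,0,0],
    [0,0,0,0],
  ],
  jaw=0.024,
)

```text
clock: 52.2
eef_pos: [515.9, 297.9, 141.0]
eef_rot: [-3.142, -0.0, -0.02]
wrist_force: [-0.1, -0.2, -0.2]
finger_gap: 24.0
finger_force: 0.0
```

```bash
cat >> h.py <<'E'
def handle():
    f,P,c=cam("side"); hs=cv2.cvtColor(f,cv2.COLOR_BGR2HSV); e=manip.read_state()["eef_pos"]
    k=(hs[...,0]<30)&(hs[...,0]>8)&(hs[...,1]>60)&(P[...,2]>116)&(P[...,2]<225)&(P[...,0]<525)&(P[...,0]>400)&(abs(P[...,1]-297)<28)
    q=P[k]; mu=q.mean(0); V=np.linalg.svd(q-mu)[2]; print("handle",len(q),mu.round(1),V[0].round(2)); 
    t=(q-mu)@V[0]; i=np.argsort(t); print(q[i][::max(1,len(q)//8)].round())
E
python3 - <<'E'
from h import *
f,P=beads(); s=manip.read_state(); go(516,297.5,140,-1.1); handle(); bowlpos(); cv2.imwrite("pics/s14.png",cv2.resize(f[200:320,190:350],(800,600)))
E
```

```text
side orange 12 [245. 264.] [604. 294.  30.]
side yellow 63 [299. 276.] [435. 290.  90.]
side yellow 38 [292. 283.] [439. 313.  87.]
t 52.2 pos [515.9 297.9 141. ] yaw -1.13 F [-1.1  0.9  0.6] gap 23.8 j [ 0.46  0.46  1.46 -0.    1.23  2.05]  MOVE [0.0001 0.0004 0.001 ] -0.0006
handle 210 [457.6 312.6 167.2] [-0.72  0.15  0.68]
[[483. 271. 119.]
 [484. 315. 136.]
 [478. 314. 147.]
 [467. 307. 160.]
 [454. 319. 164.]
 [446. 322. 176.]
 [434. 323. 185.]
 [432. 309. 196.]
 [428. 319. 195.]]
side bowl (array([469.2, 297.7]), 60.5, np.float64(103.7), np.int64(528))
top bowl (array([485.3, 255.3]), 35.5, np.float64(105.3), np.int64(99))
```

View pics/s14.png

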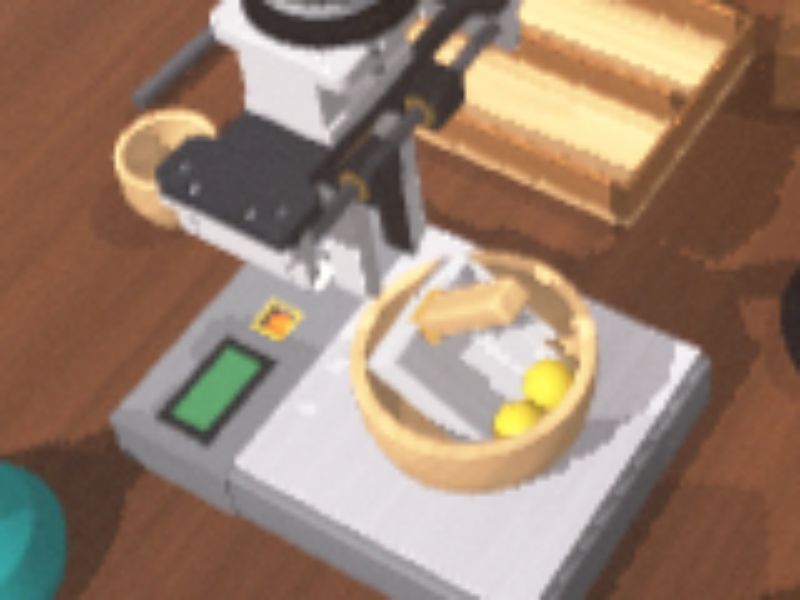

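Scoop has slid wholly into the bowl, still ~45° lip-down; both yellow beads (548,383; 518,420) are at the far wall in front of its lip, handle (425,315 → 515,290).

```bash
python3 - <<'E'
from h import *
f,P,c=cam("side"); hs=cv2.cvtColor(f,cv2.COLOR_BGR2HSV)
S=lambda a:(np.array(a)/5+[190,200]).round().astype(np.int32)
for nm,poly in(("all",[(418,292),(520,278),(530,300),(430,342)]),("lower face(+y)",[(432,328),(428,318),(500,302),(503,315)]),("upper",[(425,302),(515,283),(505,295),(432,312)])):
    m=np.zeros((400,640),np.uint8); cv2.fillPoly(m,[S(poly)],1); k=(m>0)&(hs[...,1]>60)&(hs[...,0]<30)&(P[...,2]>105)&(P[...,0]<515); q=P[k]; mu=q.mean(0); s,V=np.linalg.svd(q-mu)[1:]
    print(nm,len(q),mu.round(1),V.round(2).tolist(),(s/np.sqrt(len(q))).round(1)); i=np.argsort((q-mu)@V[0]); print(q[i][::max(1,len(q)//6)].round().tolist())
E
```

```text
all 167 [455.1 313.8 168.1] [[0.67, -0.12, -0.73], [-0.16, 0.94, -0.31], [0.73, 0.33, 0.6]] [28.2  6.1  3.8]
[[428.0, 316.0, 195.0], [430.0, 322.0, 190.0], [442.0, 322.0, 183.0], [456.0, 320.0, 171.0], [466.0, 318.0, 158.0], [475.0, 314.0, 144.0], [489.0, 303.0, 137.0]]
lower face(+y) 56 [451.8 319.5 168.7] [[0.64, -0.12, -0.76], [-0.76, -0.02, -0.65], [0.06, 0.99, -0.1]] [23.   2.7  0.7]
[[432.0, 321.0, 195.0], [436.0, 324.0, 189.0], [441.0, 322.0, 179.0], [448.0, 320.0, 169.0], [455.0, 318.0, 157.0], [467.0, 317.0, 153.0], [476.0, 314.0, 136.0]]
upper 49 [456.5 312.8 171.2] [[0.68, -0.13, -0.72], [-0.14, -0.99, 0.05], [0.72, -0.07, 0.69]] [25.7  3.   0.8]
[[432.0, 316.0, 196.0], [435.0, 313.0, 194.0], [445.0, 313.0, 184.0], [456.0, 315.0, 173.0], [467.0, 308.0, 161.0], [476.0, 304.0, 151.0], [489.0, 303.0, 137.0]]
```

>>> move_arm(
  moves=[
    [0,0,-0.03,0],
    [0,0,-0.07,0],
    [0,0,-0.09,0],
    [-0.03,-0.005,-0.09,0.02],
    [-0.054,-0.009,-0.09,0.042],
    [-0.054,-0.009,-0.09,0.042],
    [-0.054,-0.009,-0.06,0.042],
    [-0.054,-0.009,-0.03,0.042],
    [-0.054,-0.009,-0.01,0.042],
    [-0.054,-0.009,0,0.042],
    [-0.054,-0.009,0,0.042],
    [-0.054,-0.009,0,0.042],
  ],
  jaw=0.036,
)

```text
clock: 53.65
eef_pos: [462.7, 308.1, 141.9]
eef_rot: [-3.141, -0.001, -0.062]
wrist_force: [0.3, 0.5, 1.4]
finger_gap: 36.2
finger_force: 0.0
```

>>> move_arm(
  moves=[
    [0,0,0,0],
    [0,0,0,0],
    [0,0,0,0],
    [0,0,0,0],
    [0,0,0,0],
  ],
  jaw=0.008,
  squeeze=40,
)

```text
clock: 54.15
eef_pos: [462.4, 308.0, 141.6]
eef_rot: [-3.141, -0.001, -0.062]
wrist_force: [0.8, -1.8, 5.5]
finger_gap: 18.6
finger_force: 39.6
```

>>> move_arm(
  moves=[
    [0,0,-0.001,0],
    [0,0,-0.002,0],
    [0,0,-0.004,0],
    [0,0,-0.006,0],
    [0,0,-0.008,0],
    [0,0,-0.01,0],
    [0,0,-0.012,0],
    [0,0,-0.012,0],
  ],
)

```text
clock: 54.95
eef_pos: [462.2, 308.0, 153.3]
eef_rot: [-3.141, -0.0, -0.062]
wrist_force: [0.1, -0.7, -1.3]
finger_gap: 18.2
finger_force: 39.8
```

```bash
python3 - <<'E'
from h import *
f,P=beads(); s=manip.read_state(); go(516,297.5,140,-1.1); tilt(f,P,s); bowlpos()
E
```

```text
side orange 12 [245. 264.] [603. 292.  31.]
side yellow 121 [297. 279.] [432. 297.  96.]
t 55.0 pos [462.1 308.  153.1] yaw -3.54 F [ 0.2 -0.5 -0.5] gap 18.4 j [0.52 0.36 1.57 0.   1.21 2.15]  MOVE [0.0544 0.0072 0.0131] -0.0425
pan n 1000
[[ -69.  -36. -106.]
 [  -9.    5.  -67.]
 [  50.   37.  -22.]]
normal [-0.62  0.25  0.74]
side bowl (array([467.1, 301.8]), 60.0, np.float64(103.4), np.int64(434))
top bowl (array([461.3, 263.4]), 45.8, np.float64(105.1), np.int64(141))
```

The yellow beads ride on the lip against the far wall; back the scoop away from that wall so they drop.

>>> move_arm(
  moves=[
    [0.002,0,0,0],
    [0.005,0,0,0],
    [0.009,0,0,0],
    [0.013,0,0,0],
    [0.017,0,0,0],
    [0.019,0,0,0],
    [0.019,0,0,0],
    [0.019,0,0,0],
  ],
)

```text
clock: 55.9
eef_pos: [481.0, 306.8, 153.0]
eef_rot: [-3.142, 0.0, -0.062]
wrist_force: [-1.3, 1.1, 2.0]
finger_gap: 18.4
finger_force: 39.9
```

```bash
python3 - <<'E'
from h import *
f,P=beads(); s=manip.read_state(); go(516,297.5,140,-1.1); bowlpos()
E
```

```text
side orange 12 [245. 264.] [604. 292.  30.]
side yellow 104 [295. 281.] [441. 296.  79.]
t 56.0 pos [481.  306.8 153. ] yaw -3.53 F [-0.5  1.2  0.6] gap 18.4 j [0.5  0.39 1.52 0.   1.23 2.14]  MOVE [0.0355 0.0072 0.013 ] -0.0425
side bowl (array([467.4, 301. ]), 60.5, np.float64(103.7), np.int64(413))
top bowl (array([465.8, 257.7]), 41.0, np.float64(105.1), np.int64(123))
```

Yellow beads dropped to the bowl floor. Lift out.

>>> move_arm(
  moves=[
    [0,0,-0.002,0],
    [0,0,-0.006,0],
    [0,0,-0.012,0],
    [0,0,-0.02,0],
    [0,0,-0.03,0],
    [0,0,-0.042,0],
    [0,0,-0.055,0],
    [0,0,-0.068,0],
    [0,0,-0.08,0],
    [0,0,-0.09,0],
    [0,0,-0.095,0],
    [0,0,-0.095,0],
  ],
)

```text
clock: 57.25
eef_pos: [481.2, 306.9, 248.6]
eef_rot: [-3.141, -0.001, -0.062]
wrist_force: [0.4, -0.5, -1.3]
finger_gap: 18.6
finger_force: 39.9
```

```bash
python3 - <<'E'
from h import *
f,P=beads(); s=manip.read_state(); tilt(f,P,s); bowlpos()
e=s["eef_pos"]; d=P-e; hs=cv2.cvtColor(f,cv2.COLOR_BGR2HSV)
k=(hs[...,1]<45)&(hs[...,2]>140)&(abs(d[...,1])<45)&(d[...,2]<-60)&(d[...,2]>-110)&(abs(d[...,0])<60)
q=d[k]; o=np.argsort(q[:,2])[:14]; print(q[o].round(1).tolist())
go(590,-226,200,-3.5)
E
```

```text
side orange 12 [245. 264.] [604. 293.  31.]
side orange 71 [291. 269.] [467. 274.  77.]
side orange 66 [281. 280.] [472. 312.  78.]
side yellow 67 [296. 279.] [440. 292.  78.]
side yellow 36 [291. 285.] [443. 314.  80.]
pan n 843
[[-22. -36. -78.]
 [  1.  -1. -52.]
 [ 36.  31. -22.]]
normal [ 0.71  0.   -0.7 ]
side bowl (array([467.7, 301.8]), 60.5, np.float64(103.8), np.int64(489))
top bowl (array([469.7, 278.2]), 54.3, np.float64(105.3), np.int64(185))
[[-19.9, 17.5, -82.4], [-22.0, 16.6, -82.1], [-20.6, 14.4, -82.0], [-22.0, 20.5, -81.1], [-21.5, 23.8, -81.1], [-21.6, 3.1, -79.9], [-20.1, 0.7, -79.9], [-22.3, 12.5, -79.4], [-19.4, -4.8, -79.3], [-20.5, 26.1, -79.0], [-19.6, 20.5, -78.8], [-20.6, 13.9, -78.8], [-20.1, 17.2, -78.8], [-20.1, 4.8, -78.8]]
t 57.4 pos [480.9 306.7 247.3] yaw -3.54 F [ 0.2 -0.2 -1. ] gap 18.1 j [ 0.5   0.32  1.4  -0.    1.42  2.14]  MOVE [0.1418 0.5249 0.0475] -0.0007
```

All four beads are in the bowl. Take the scoop to its pad and roll it flat about its lip.

>>> move_arm(
  moves=[
    [0.01,0.02,0,0],
    [0.03,0.05,0,0],
    [0.05,0.09,0,0],
    [0.07,0.135,0,0],
    [0.09,0.18,0,0],
    [0.11,0.225,0,0],
    [0.13,0.27,0,0],
    [0.145,0.315,0,0],
    [0.16,0.36,0,0],
    [0.165,0.4,0,0],
    [0.17,0.43,0,0],
    [0.173,0.45,0,0],
  ],
)

```text
clock: 58.6
eef_pos: [625.7, -155.2, 247.1]
eef_rot: [-3.141, 0.001, -0.063]
wrist_force: [-0.6, 0.8, -2.2]
finger_gap: 17.9
finger_force: 40.0
```

>>> move_arm(
  moves=[
    [0,0.03,0,0],
    [0,0.06,0.02,0],
    [0,0.077,0.05,0],
    [0,0.082,0.09,0],
    [0,0.082,0.12,0],
    [0,0.082,0.14,0],
    [0,0.082,0.14,0],
    [0,0.082,0.14,0],
  ],
)

```text
clock: 59.4
eef_pos: [621.2, -234.6, 108.6]
eef_rot: [3.142, -0.0, -0.061]
wrist_force: [0.2, 0.7, -0.4]
finger_gap: 18.2
finger_force: 40.0
```

```bash
python3 - <<'E'
from h import *
f,P,c=cam("side"); s=manip.read_state(); tilt(f,P,s); go(621,-235,86,-3.5)
hs=cv2.cvtColor(f,cv2.COLOR_BGR2HSV); k=(hs[...,0]>100)&(hs[...,0]<125)&(hs[...,1]>150)&(abs(P[...,0]-642)<120)&(abs(P[...,1]+234)<100); print("pad",np.nanpercentile(P[k],[1,50,99],axis=0).round())
E
```

```text
pan n 326
[[-21. -36. -79.]
 [  2.  -6. -48.]
 [ 36.  33. -22.]]
normal [-0.72 -0.03  0.69]
t 59.5 pos [ 621.5 -234.8  109.4] yaw -3.52 F [-0.4 -0.7 -0.7] gap 17.9 j [-0.42  0.64  1.26 -0.    1.24  1.22]  MOVE [-0.0006  0.0002  0.0234] -0.0003
pad [[ 571. -291.   -1.]
 [ 642. -220.    3.]
 [ 718. -166.    7.]]
```

Lower to touch, then swing.

>>> move_arm(
  moves=[
    [0,0,0.008,0],
    [0,0,0.016,0],
    [0,0,0.021,0],
    [0,0,0.024,0],
    [0,0,0.026,0],
    [0,0,0.026,0],
  ],
  squeeze=8,
)

```text
clock: 60.05
eef_pos: [622.0, -235.9, 83.6]
eef_rot: [3.139, -0.004, -0.062]
wrist_force: [1.3, -3.7, 7.2]
finger_gap: 18.5
finger_force: 8.0
```

>>> move_arm(
  moves=[
    [0.005,0,0.001,0],
    [0.0105,0,0.0025,0],
    [0.019,0,0.0055,0],
    [0.027,0,0.0095,0],
    [0.035,0,0.0145,0],
    [0.043,0,0.0195,0],
    [0.05,0,0.025,0],
    [0.056,0,0.0315,0],
    [0.062,0,0.037,0],
    [0.064,0,0.04,0],
    [0.064,0,0.041,0],
    [0.064,0,0.041,0],
  ],
  squeeze=5,
)

```text
clock: 61.25
eef_pos: [685.2, -238.8, 41.2]
eef_rot: [3.142, -0.001, -0.062]
wrist_force: [1.5, -0.8, 3.4]
finger_gap: 18.2
finger_force: 5.0
```

```bash
python3 - <<'E'
from h import *
f,P,c=cam("side"); s=manip.read_state(); tilt(f,P,s); go(621,-235,86,-3.5)
E
```

```text
pan n 298
[[-82. -31. -39.]
 [-42.  -6. -34.]
 [  0.  37. -20.]]
normal [-0.04 -0.03  1.  ]
t 61.3 pos [ 685.2 -238.8   41.2] yaw -3.54 F [-0.2  1.1  2.9] gap 17.9 j [-0.39  0.85  1.07  0.    1.22  1.25]  MOVE [-0.0642  0.0002 -0.0448] -0.0007
```

Flat. Release and withdraw, then check everything.

>>> move_arm(
  moves=[
    [0,0,0,0],
    [0,0,0,0],
    [0,0,0,0],
    [0,0,0,0],
  ],
  jaw=0.034,
)

```text
clock: 61.7
eef_pos: [684.6, -238.9, 40.8]
eef_rot: [-3.142, 0.0, -0.062]
wrist_force: [-0.0, 0.5, 0.0]
finger_gap: 34.0
finger_force: 0.0
```

>>> move_arm(
  moves=[
    [0,0,-0.02,0],
    [0,0,-0.06,0],
    [0,0,-0.11,0],
    [0,0,-0.15,0],
    [-0.05,0.0,-0.17,0],
    [-0.1,0,-0.17,0],
    [-0.15,0,-0.17,0],
    [-0.2,0,-0.17,0],
    [-0.25,0,-0.17,0],
    [-0.28,0,-0.17,0],
    [-0.28,0,-0.17,0],
  ],
)

```text
clock: 62.8
eef_pos: [402.7, -221.4, 211.6]
eef_rot: [3.141, -0.001, -0.063]
wrist_force: [-0.2, -0.4, 0.5]
finger_gap: 34.3
finger_force: 0.0
```

```bash
python3 - <<'E'
from h import *
f,P=beads(); bowlpos(); Z=P[...,2]; go(400,-235,200,0)
hs=cv2.cvtColor(f,cv2.COLOR_BGR2HSV)
k=(hs[...,1]<45)&(hs[...,2]>140)&(abs(P[...,0]-640)<75)&(abs(P[...,1]+236)<60)&(Z<40); print("scoop pan side",np.nanpercentile(P[k],[1,50,99],axis=0).round(1))
print("handle",rect(P,cls((Z>60)&(Z<115)&(abs(P[...,0]-680)<40)&(abs(P[...,1]+240)<40),(0,0,640,400))), np.nanmax(Z[(abs(P[...,0]-680)<40)&(abs(P[...,1]+240)<40)]))
print("stylus",rect(P,cls((Z>75)&(Z<125)&(abs(P[...,0]-430)<25)&(abs(P[...,1]+31)<25),(0,0,640,400))))
print("blank",circ(P,cls((Z>72)&(Z<90)&(abs(P[...,0]-480)<80)&(abs(P[...,1]+399)<80),(0,0,640,400))))
f,P,c=cam("top"); Z=P[...,2]
print("top blank",circ(P,cls((Z>72)&(Z<90)&(abs(P[...,0]-480)<80)&(abs(P[...,1]+399)<80),(0,0,640,400))))
print("top handle",rect(P,cls((Z>95)&(Z<118)&(abs(P[...,0]-680)<40)&(abs(P[...,1]+240)<40),(0,0,640,400))))
E
```

```text
side orange 12 [245. 264.] [604. 292.  31.]
side orange 76 [291. 269.] [468. 274.  77.]
side orange 67 [281. 280.] [472. 312.  78.]
side yellow 106 [295. 281.] [441. 296.  79.]
side bowl (array([467.8, 301.2]), 60.8, np.float64(103.7), np.int64(572))
top bowl (array([467.8, 300.2]), 60.0, np.float64(105.0), np.int64(519))
t 63.0 pos [ 405.9 -221.8  211.3] yaw -3.55 F [-0.   0.2  0.1] gap 34.1 j [-0.58  0.1   1.75  0.    1.29  1.05]  MOVE [-0.0051  0.0136  0.0113] -0.062
scoop pan side [[ 602.  -270.8    1.4]
 [ 645.4 -241.1    7.9]
 [ 685.3 -199.5   31.8]]
handle (array([ 676.6, -233. ]), array([16.8, 15. ]), -18.8, 67) 114.38173228893231
stylus (array([431.3, -29.8]), array([15.6, 14.3]), -11.7, 59)
blank (array([ 481.2, -401.4]), 25.4, np.float64(79.0), np.int64(65))
top blank (array([0., 0.]), 0.0, np.float64(nan), np.int64(0))
top handle (array([ 676.2, -237.1]), array([17. , 13.2]), -2.8, 48)
  return np.nanmean(a, axis, out=out, keepdims=keepdims)
```

```bash
python3 -c "
from cell import manip
print(manip.sign_off())"
```

```text
the job is handed in; nothing more can be done
None
```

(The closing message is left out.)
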